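# Put the new arrivals away on the second-hand shop's sorting bench

### The job

Put away the new arrivals that lie loose along the front of the bench: swing the showcase's glass lid wide open, lay every camera lens flat on the showcase floor in the free space beside the camera and shut the lid fully, and put each spoon and each spanner in the wooden tray that already holds one of its kind. Leave the camera and all the other goods where they are.

Things in the scene. Friction and masses are not known exactly. Their poses are not given: they have to be found in the camera images.
- showcase: flat wooden countertop showcase, fixed, its hinge side away from the robot. Outside 170 mm deep (its x, away from the robot), 320 mm wide (its y), 55 mm high without the lid; walls and floor 8 mm (inside 154 x 304 mm, 47 mm deep). Origin: centre of its underside
- showcase_lid (a joint): angle of the showcase's glass lid: 0 shut, grows as its front edge lifts, upright at 1.57, stop at 1.85 rad. Wooden frame with a glass pane, 170 x 320 x 12 mm, 450 g, hinged along the showcase's far upper edge. A friction stay holds it at any angle, so it must be pushed down fully; moving the handle takes up to 6 N. Shut, its top is 67 mm above the bench
- lid_handle (a point): middle of the grip of the brass bow handle on the lid's front edge: round bar 10 mm thick, straight for 80 mm along the showcase's y, axis 38 mm out from the lid's front edge. From the hinge axis: 208 mm along the lid, 6 mm above its underside. Pinched from above it turns between the fingers as the lid swings. The point's axes turn with the lid
- lid_hinge (a point): middle of the lid's hinge axis, at the showcase's far upper edge, 85 mm behind its centre and 55 mm up. Axes as the showcase's
- camera: compact camera, 52 mm (its x) by 84 mm (its y) by 24 mm with a 38 mm wide lens barrel up to 33 mm high, lying on its back on the showcase's floor, loose, 220 g; stays where it is. Origin: centre of its underside
- tray_left: open wooden tray on the robot's left (+y), fixed. Outside 200 mm (its x) by 160 mm (its y) by 45 mm high, walls and floor 8 mm. Origin: centre of its underside. It holds one kept spoon or one kept spanner at the start; which, changes from start to start
- tray_right: open wooden tray on the robot's right (-y), fixed. Outside 200 mm (its x) by 160 mm (its y) by 45 mm high, walls and floor 8 mm. Origin: centre of its underside. It holds one kept spoon or one kept spanner at the start; which, changes from start to start
- spoon_kept: round-bowled soup spoon, plain steel, 136 mm long, 60 g. Origin: under its middle, at underside height. x axis along it: +x to the bowl (centre 48 mm from the origin, 38 mm wide, 9 mm high), -x to the handle's end; z up when bowl up. At the origin the handle is 9.5 mm wide, 7 to 13 mm above the underside. Already in one of the two trays: it shows which tray is for spoons.
- spanner_kept: combination spanner, plain steel, 132 mm long, 80 g. Origin: under its middle, on its underside. x axis along it: +x to the ring end (23 mm wide), -x to the open jaw (24 mm wide). At the origin the shank is 11 mm wide, 1.5 to 7.5 mm above the underside; heads 9 mm thick. Already in the other tray: it shows which tray is for spanners.
- lens_a: flat ('pancake') camera lens, a black disc 58 mm in diameter and 24 mm high, lying glass up, 130 g. Origin: centre of its underside, z axis along the lens axis. One of the new arrivals at the front of the bench.
- lens_b: flat ('pancake') camera lens, a black disc 58 mm in diameter and 24 mm high, lying glass up, 130 g. Origin: centre of its underside, z axis along the lens axis. One of the new arrivals at the front of the bench; may be absent.
- spoon_a: round-bowled soup spoon, plain steel, 136 mm long, 60 g. Origin: under its middle, at underside height. x axis along it: +x to the bowl (centre 48 mm from the origin, 38 mm wide, 9 mm high), -x to the handle's end; z up when bowl up. At the origin the handle is 9.5 mm wide, 7 to 13 mm above the underside. A new arrival; may be absent.
- spoon_b: round-bowled soup spoon, plain steel, 136 mm long, 60 g. Origin: under its middle, at underside height. x axis along it: +x to the bowl (centre 48 mm from the origin, 38 mm wide, 9 mm high), -x to the handle's end; z up when bowl up. At the origin the handle is 9.5 mm wide, 7 to 13 mm above the underside. A new arrival; may be absent.
- spoon_c: round-bowled soup spoon, plain steel, 136 mm long, 60 g. Origin: under its middle, at underside height. x axis along it: +x to the bowl (centre 48 mm from the origin, 38 mm wide, 9 mm high), -x to the handle's end; z up when bowl up. At the origin the handle is 9.5 mm wide, 7 to 13 mm above the underside. A new arrival; may be absent.
- spanner_a: combination spanner, plain steel, 132 mm long, 80 g. Origin: under its middle, on its underside. x axis along it: +x to the ring end (23 mm wide), -x to the open jaw (24 mm wide). At the origin the shank is 11 mm wide, 1.5 to 7.5 mm above the underside; heads 9 mm thick. A new arrival; may be absent.
- spanner_b: combination spanner, plain steel, 132 mm long, 80 g. Origin: under its middle, on its underside. x axis along it: +x to the ring end (23 mm wide), -x to the open jaw (24 mm wide). At the origin the shank is 11 mm wide, 1.5 to 7.5 mm above the underside; heads 9 mm thick. A new arrival; may be absent.
- mug: white mug, 76 mm wide, 85 mm high, with a handle, beyond the left tray; a bystander. Origin: centre of its underside
- jar: glass jar with a steel cap, 68 mm wide, 100 mm high, beyond the right tray; a bystander. Origin: centre of its underside
- shaker: steel salt shaker, 42 mm wide, 66 mm high, between the showcase and the left tray; a bystander. Origin: centre of its underside
- bell: small brass hand bell, 45 mm wide, 68 mm high, between the showcase and the right tray; a bystander. Origin: centre of its underside
Not all that is in view belongs to the job. Leave any purple or red look-alike of the spoon_b alone.

How it is judged:
On the way, in this order (a step that is already met when the one before it is completed fails the run):
1. the showcase's lid is lifted well open (past 1.2 rad) (value of joint showcase_lid above 1.2 rad), for 0.2 s.
2. every lens present lies flat on the showcase's floor (x of lens_a in the frame of showcase between -0.06 and 0.06 m and y of lens_a in the frame of showcase between -0.135 and 0.135 m and z of lens_a in the frame of showcase between 0 and 0.036 m and angle between the z axis of each of lens_a, lens_b and the z axis of showcase, either way round below 0.25 rad and x of lens_b in the frame of showcase between -0.06 and 0.06 m and y of lens_b in the frame of showcase between -0.135 and 0.135 m and z of lens_b in the frame of showcase between 0 and 0.036 m), for 0.2 s.
3. the lid is shut again (value of joint showcase_lid below 0.04 rad), for 0.2 s.
At the end, for the whole second after the job is handed in: Lid shut (within 0.04 rad); every lens present flat (within 0.25 rad, either way up) on the showcase floor; each spoon and spanner present in the tray that holds the kept one of its kind (its middle within the walls, under 40 mm above the tray's underside); all at rest (all of step 2 and value of joint showcase_lid below 0.04 rad and ((x of spoon_a in the frame of tray_left between -0.09 and 0.09 m and y of spoon_a in the frame of tray_left between -0.07 and 0.07 m and z of spoon_a in the frame of tray_left between 0 and 0.04 m and x of spoon_kept in the frame of tray_left between -0.09 and 0.09 m and y of spoon_kept in the frame of tray_left between -0.07 and 0.07 m and z of spoon_kept in the frame of tray_left between 0 and 0.04 m) or (x of spoon_a in the frame of tray_right between -0.09 and 0.09 m and y of spoon_a in the frame of tray_right between -0.07 and 0.07 m and z of spoon_a in the frame of tray_right between 0 and 0.04 m and x of spoon_kept in the frame of tray_right between -0.09 and 0.09 m and y of spoon_kept in the frame of tray_right between -0.07 and 0.07 m and z of spoon_kept in the frame of tray_right between 0 and 0.04 m)) and ((x of spoon_b in the frame of tray_left between -0.09 and 0.09 m and y of spoon_b in the frame of tray_left between -0.07 and 0.07 m and z of spoon_b in the frame of tray_left between 0 and 0.04 m and x of spoon_kept in the frame of tray_left between -0.09 and 0.09 m and y of spoon_kept in the frame of tray_left between -0.07 and 0.07 m and z of spoon_kept in the frame of tray_left between 0 and 0.04 m) or (x of spoon_b in the frame of tray_right between -0.09 and 0.09 m and y of spoon_b in the frame of tray_right between -0.07 and 0.07 m and z of spoon_b in the frame of tray_right between 0 and 0.04 m and x of spoon_kept in the frame of tray_right between -0.09 and 0.09 m and y of spoon_kept in the frame of tray_right between -0.07 and 0.07 m and z of spoon_kept in the frame of tray_right between 0 and 0.04 m)) and ((x of spoon_c in the frame of tray_left between -0.09 and 0.09 m and y of spoon_c in the frame of tray_left between -0.07 and 0.07 m and z of spoon_c in the frame of tray_left between 0 and 0.04 m and x of spoon_kept in the frame of tray_left between -0.09 and 0.09 m and y of spoon_kept in the frame of tray_left between -0.07 and 0.07 m and z of spoon_kept in the frame of tray_left between 0 and 0.04 m) or (x of spoon_c in the frame of tray_right between -0.09 and 0.09 m and y of spoon_c in the frame of tray_right between -0.07 and 0.07 m and z of spoon_c in the frame of tray_right between 0 and 0.04 m and x of spoon_kept in the frame of tray_right between -0.09 and 0.09 m and y of spoon_kept in the frame of tray_right between -0.07 and 0.07 m and z of spoon_kept in the frame of tray_right between 0 and 0.04 m)) and ((x of spanner_a in the frame of tray_left between -0.09 and 0.09 m and y of spanner_a in the frame of tray_left between -0.07 and 0.07 m and z of spanner_a in the frame of tray_left between 0 and 0.04 m and x of spanner_kept in the frame of tray_left between -0.09 and 0.09 m and y of spanner_kept in the frame of tray_left between -0.07 and 0.07 m and z of spanner_kept in the frame of tray_left between 0 and 0.04 m) or (x of spanner_a in the frame of tray_right between -0.09 and 0.09 m and y of spanner_a in the frame of tray_right between -0.07 and 0.07 m and z of spanner_a in the frame of tray_right between 0 and 0.04 m and x of spanner_kept in the frame of tray_right between -0.09 and 0.09 m and y of spanner_kept in the frame of tray_right between -0.07 and 0.07 m and z of spanner_kept in the frame of tray_right between 0 and 0.04 m)) and ((x of spanner_b in the frame of tray_left between -0.09 and 0.09 m and y of spanner_b in the frame of tray_left between -0.07 and 0.07 m and z of spanner_b in the frame of tray_left between 0 and 0.04 m and x of spanner_kept in the frame of tray_left between -0.09 and 0.09 m and y of spanner_kept in the frame of tray_left between -0.07 and 0.07 m and z of spanner_kept in the frame of tray_left between 0 and 0.04 m) or (x of spanner_b in the frame of tray_right between -0.09 and 0.09 m and y of spanner_b in the frame of tray_right between -0.07 and 0.07 m and z of spanner_b in the frame of tray_right between 0 and 0.04 m and x of spanner_kept in the frame of tray_right between -0.09 and 0.09 m and y of spanner_kept in the frame of tray_right between -0.07 and 0.07 m and z of spanner_kept in the frame of tray_right between 0 and 0.04 m)) and linear speed of each of lens_a, lens_b, spoon_a, spoon_b, spoon_c, spanner_a, spanner_b below 0.03 m/s); the robot touches nothing.
It fails at once if a bystander (mug, jar, shaker or bell) was moved more than 30 mm (distance of any of mug, jar, shaker, bell from where it was at the start of the episode above 0.03 m).
It fails at once if the camera in the showcase was moved more than 40 mm (distance of camera from where it was at the start of the episode above 0.04 m).
Of spoon_a, spanner_a, spoon_b, lens_b, spanner_b, spoon_c only 4 to 6 are there at a start; the rules pass over those that are not, and their reading is None.
At some moment in a run one of spoon_a, spoon_b, spoon_c, spanner_a, spanner_b may be knocked a few centimetres aside while the robot is not near it.
Once in a run the grip may slacken for a moment while it holds something.
It also fails if it takes over 210 s, if anything falls off the work surface, if the arm or the gripper's body presses on something with over 40 N, if the wrist force passes 120 N, or if a joint passes its speed limit or range.

### The arm

A 6-joint arm with a two-finger parallel gripper is mounted at the origin on the work surface. World frame = base frame: x ahead of the robot, y to its left, z up, the work surface at z = 0. Lengths are in m, angles in rad, forces in N, time in s.
With the tool pointing down it reaches from about 0.35 to 0.775 m from the base axis. Payload 7.3 kg.
Tool frame: the origin (TCP) lies on the front face of the gripper's body, between the roots of the fingers; the fingertips stand ahead of it and the grasp point (between the pads) lies 47 mm ahead of it (finger_overhang is the z of the fingertips in the tool frame, in m); z points along the fingers, y is the line along which they close (so a half turn about z gives the same grasp; the last joint's range is limited). The gripper opens to 92 mm and grips with 3 to 60 N. Pads are 19 mm wide; open, the fingers measure 130 mm over their backs; the gripper's body (75 mm by 190 mm) begins 47 mm behind the grasp point.
Start: joints at [-1.333, 0.342, 1.524, -0, 1.275, -0.146], TCP at [0.197, -0.487, 0.292] pointing down, gripper open.
Joint ranges: [-2.53, 2.53], [-0.77, 2.02], [0.04, 2.7], [-1, 4.14], [0.28, 2.66], [-3.11, 3.11]. Speed limits (rad/s): [2.57, 2.57, 3.14, 3.14, 3.14, 3.14].

### API

Orientations are given as [roll, pitch, yaw] about the fixed x, y, z axes, in that order (R = Rz(yaw) Ry(pitch) Rx(roll)).
In Python, from cell import * gives the robot as it stands. The module is installed in compiled form; this text tells all that it offers.
- The arm moves only by the tool arm_command, never from a script. Its argument "series" is a list of rows, each an object of numbers: "x", "y", "z": the shift along the tool's x, y, z in mm; "rx", "ry", "rz": the turn, a rotation vector about the tool's x, y, z in degrees. A call has 1 to 20 rows; each row is the pose to reach, as a shift and turn from the pose commanded when the call began, along the tool's axes at that moment; what a row does not reach only later rows make up. A row lasts 1/10 s, in which the tool goes at most 50 mm and 8.59 degrees, less where a joint would pass 70% of its speed; a pose out of reach is approached as far as the arm can. A call with a gripper value outside its range is refused whole. "hand" is the finger opening in mm, from 0 to 91.8, set as the call begins (left out, the last holds). The fingers move at their own pace and stop on an object; "squeeze" is the grip in N (left out, the last holds). Time passes only in rows, so rows that repeat a pose let the fingers close. It gives the time, the measured TCP pose, the force, the opening and the grip force at its end, in the units of the state.
- observe(): the state, without advancing time (a new reading comes with each control period).
- read_camera(name): name is "scene" or "top" or "wrist"; returns a dict with "pixels" (384x512x3 uint8, blue, green, red), "K" (3x3 intrinsics, pixels), "k1" (the pictures are not rectified: a ray, as slopes to the right and down, at radius r is drawn at 1 + k1 r^2 times it, then the intrinsics apply), "rvec" (rotation vector, rad) and "tvec" (3), from world to camera coordinates, as OpenCV has them. Camera axes: x right, y down, z forward; pixel columns grow to the right and rows downward; lengths in m; the calibration is good to about 2 mm. A picture is of the moment at which its call begins. There is no depth.
- hand_in(): hands the job in; it is judged then, once.
Trained networks look in a picture, given as the dict that the camera call returned (one of the last four; its "shot" number tells which), for a name from the list of things; names that differ only in an ending like _2 or _b are one class to them, and where a whole thing is asked for, a point or a joint stands for the part that bears it (a point fixed in the world has none). Each returns a list of dicts, best first, with "confidence" (0 to 1); they miss things now and then, are a little off and sometimes report something else, mostly with a low value. They report only what shows in the picture. A call takes as long as a camera call. They do not tell look-alikes from the thing itself.
- boxes_of(picture, query): "point" ([x, y, z] in m, in world coordinates, good to about 4 mm: the middle of the surface that is visible of it).
- trace(picture, query): "pixels" (384x512 bool, what is visible of it).
- mark_of(picture, query): "point" ([x, y, z] in m, in world coordinates, good to about 4 mm: a listed point, or the origin of a listed thing).
The state is a dict: "time": time; "qpos": joint angles; "qvel": joint speeds; "joint_efforts": joint torques, N m; "tool_pos": TCP position; "tool_rot": TCP orientation; "contact_force": force on the tool from outside, world axes, zero at the start; "torque": the same for the moment, N m; "opening": finger opening in m; "grip_force": force on a finger pad.
Only numpy, scipy, OpenCV 4.12 (cv2) and the standard library are available. Lean on these libraries where they do the work, as an engineer would, in place of code of your own. Each camera call takes 0.05 s, during which the arm holds its last target. There are 200 camera calls.

## Working session

There is one attempt and no reset: what is moved stays moved. The work goes in short steps, Python scripts to look and compute and a tool call to move; the robot and the scene stay as the last step left them, time stands still between calls to the robot, and variables do not carry over. Pictures are saved under pics/ and viewed, at most 14 in all, crops included, and the job is handed in when it is done.

Besides the shell and the picture viewer there is one more tool, called after "Emit:" by a JSON object that holds its "api" and its "payload", one argument or row to a line. arm_command: Moves the arm, as the interface text tells. Its arguments: {"type":"object","properties":{"series":{"type":"array"},"hand":{"type":"number"},"squeeze":{"type":"number"}},"required":["series"]}

```bash
mkdir -p pics; cat > h.py <<'E'
from cell import *
import numpy as np, cv2
from scipy.spatial.transform import Rotation as R
def save(p,n,crop=None,s=1):
    im=p["pixels"]
    if crop: im=im[crop[1]:crop[3],crop[0]:crop[2]]
    cv2.imwrite("pics/"+n,cv2.resize(im,None,fx=s,fy=s,interpolation=cv2.INTER_CUBIC))
def ray(p,u,v):
    K=np.array(p["K"]); d=np.array([(u-K[0,2])/K[0,0],(v-K[1,2])/K[1,1]]); s=d.copy()
    for _ in range(20): s=d/(1+p["k1"]*(s@s))
    Rm=cv2.Rodrigues(np.array(p["rvec"],float))[0]; t=np.array(p["tvec"],float).ravel()
    return -Rm.T@t, Rm.T@np.array([s[0],s[1],1])
def at(p,u,v,z):
    o,d=ray(p,u,v); return o+d*(z-o[2])/d[2]
def proj(p,X):
    Rm=cv2.Rodrigues(np.array(p["rvec"],float))[0]; c=Rm@np.array(X,float)+np.array(p["tvec"],float).ravel()
    s=c[:2]/c[2]; s=s*(1+p["k1"]*(s@s)); K=np.array(p["K"]); return np.array([K[0,0]*s[0]+K[0,2],K[1,1]*s[1]+K[1,2]])
def st():
    s=observe(); return np.array(s["tool_pos"]),R.from_euler("xyz",s["tool_rot"])
def go(pos,yaw):
    """shift(mm)/turn(deg) in tool axes to reach the TCP at pos pointing down, closing line (tool y) at direction yaw (rad, mod pi)"""
    t,r=st(); best=None
    cur=r.as_matrix()[:,1]
    for k in (0,1):
        y=np.array([np.cos(yaw+k*np.pi),np.sin(yaw+k*np.pi),0]); z=np.array([0,0,-1.]); x=np.cross(y,z)
        T=R.from_matrix(np.c_[x,y,z]); rv=(r.inv()*T).as_rotvec(degrees=True)
        if best is None or np.linalg.norm(rv)<np.linalg.norm(best): best=rv
    sh=r.inv().apply(np.array(pos)-t)*1000
    return sh.round(1),best.round(2)
E
cat > a.py <<'E'
from h import *
np.set_printoptions(precision=3,suppress=True)
s=observe(); print(s)
print(st()[1].as_matrix())
names=["showcase","lid_handle","lid_hinge","camera","tray_left","tray_right","spoon_kept","spanner_kept","lens_a","mug","jar","shaker","bell"]
for c in ("top","scene"):
    p=read_camera(c); save(p,c+"0.png",s=1.5); print(c,p["shot"],p["k1"])
    for n in names:
        for d in mark_of(p,n):
            print(n,np.array(d["point"]),round(d["confidence"],2),proj(p,d["point"]).round())
E
python3 a.py
```

```text
{'time': 0.0, 'qpos': array([-1.333,  0.343,  1.525,  0.   ,  1.275, -0.146]), 'qvel': array([ 0.001,  0.   ,  0.   ,  0.001,  0.   , -0.002]), 'joint_efforts': array([  0.   , -43.124, -24.422,   0.072,   0.056,  -0.   ]), 'tool_pos': array([ 0.197, -0.487,  0.292]), 'tool_rot': array([-3.14 , -0.   ,  0.384]), 'contact_force': array([ 0.029,  0.37 , -0.575]), 'torque': array([ 0.001, -0.008, -0.026]), 'grip_force': 0.0, 'opening': 0.09202381651068459}
[[ 0.927  0.374 -0.   ]
 [ 0.374 -0.927  0.001]
 [ 0.    -0.002 -1.   ]]
top 1 -0.025910001449987508
showcase [0.653 0.026 0.001] 0.57 [254. 139.]
showcase [0.737 0.02  0.061] 0.35 [256. 106.]
showcase [0.52  0.422 0.005] 0.23 [126. 178.]
lid_handle [0.531 0.027 0.061] 0.73 [253. 172.]
lid_hinge [0.736 0.017 0.058] 0.58 [257. 107.]
tray_left [ 0.518  0.431 -0.001] 0.56 [124. 179.]
spoon_kept [ 0.507 -0.425  0.011] 0.65 [398. 185.]
spoon_kept [0.642 0.256 0.002] 0.17 [181. 141.]
spanner_kept [0.517 0.423 0.004] 0.74 [126. 179.]
lens_a [0.419 0.271 0.   ] 0.56 [173. 211.]
lens_a [0.421 0.089 0.002] 0.51 [232. 211.]
lens_a [ 0.424 -0.005
[... 500 characters left out ...]
6 [321. 294.]
tray_left [0.518 0.425 0.01 ] 0.65 [400. 284.]
tray_left [0.531 0.032 0.062] 0.36 [265. 215.]
tray_right [ 0.506 -0.435  0.003] 0.74 [138. 157.]
spoon_kept [ 0.507 -0.423  0.009] 0.6 [140. 157.]
spanner_kept [0.516 0.424 0.006] 0.81 [399. 284.]
lens_a [ 0.423 -0.002  0.003] 0.89 [272. 194.]
lens_a [0.416 0.275 0.002] 0.77 [360. 232.]
lens_a [0.423 0.086 0.002] 0.6 [299. 206.]
lens_a [ 0.505 -0.421  0.009] 0.39 [141. 157.]
mug [0.757 0.282 0.002] 0.59 [311. 339.]
mug [ 0.505 -0.422  0.008] 0.53 [141. 157.]
mug [ 0.505 -0.438  0.005] 0.38 [137. 156.]
jar [ 0.73  -0.276 -0.004] 0.67 [134. 233.]
shaker [0.64  0.251 0.001] 0.51 [319. 294.]
bell [ 0.625 -0.247  0.003] 0.5 [164. 209.]
```

View pics/top0.png

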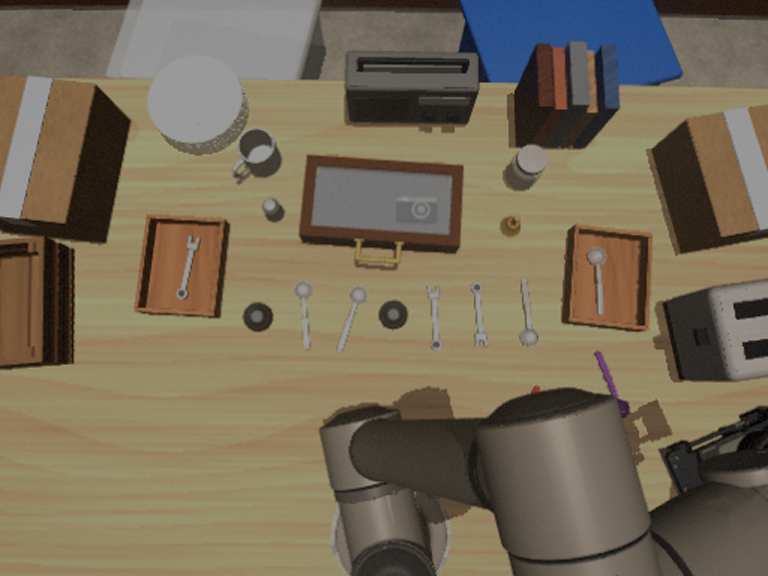

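View pics/scene0.png

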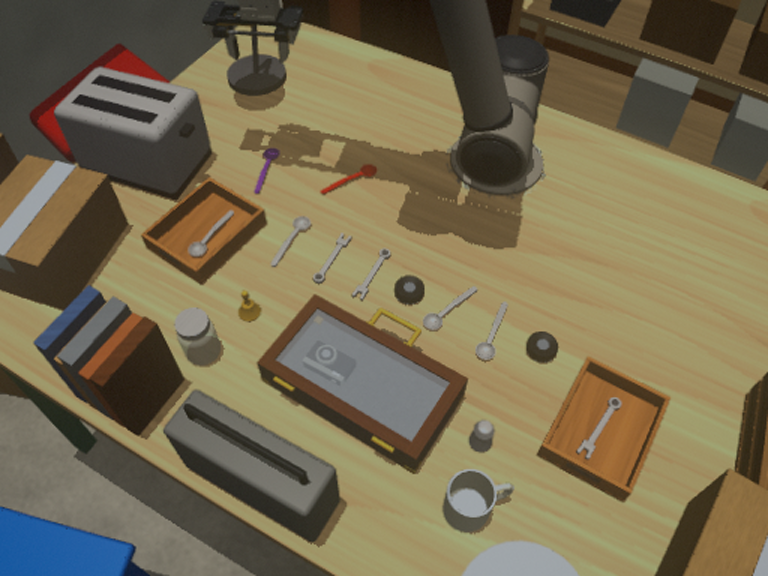

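The top view shows, in 1.5x pixels, from left to right:
- lens (258,317)
- spoons (305,315) and (350,318)
- lens (393,315)
- spanners (434,318) and (480,315)
- spoon (528,313)

The spanner tray is on the left (182,265) and the spoon tray on the right (608,277). The purple spoon at (612,385) and the red one at (537,390) are look-alikes to leave alone. All seven arrivals are present. Next I measure their poses from both views.

```bash
cat > m.py <<'E'
from h import *
import sys
np.set_printoptions(precision=3,suppress=True)
def axis(p,mask,z):
    v,u=np.nonzero(mask); 
    P=np.array([at(p,a,b,z)[:2] for a,b in zip(u,v)])
    c=P.mean(0); w,V=np.linalg.eigh(np.cov((P-c).T)); d=V[:,1]; t=(P-c)@d
    mid=(t.max()+t.min())/2
    e=np.degrees(np.arctan2(d[1],d[0]))%180
    q=(P-c)@V[:,0]
    wid=[np.ptp(q[np.abs(t-a)<.015]) if (np.abs(t-a)<.015).any() else 0 for a in (t.min()+.018,t.max()-.018)]
    return (c+d*mid),e,np.ptp(t),len(u),np.array(wid),d
if __name__=="__main__":
    for c in ("top","scene"):
        p=read_camera(c)
        for n,z in (("spoon_a",.008),("spanner_a",.006),("lens_a",.024)):
            for d in trace(p,n):
                if d["pixels"].sum()<20: continue
                m,e,L,N,w,dd=axis(p,d["pixels"],z); print(c,n,round(d["confidence"],2),"mid",m,"ang",round(e,1),"L",round(L,3),N,"w",w,"d",dd)
            for d in mark_of(p,n): print("   mark",np.array(d["point"]),round(d["confidence"],2))
E
python3 m.py
```

```text
top spoon_a 0.8 mid [0.419 0.086] ang 161.8 L 0.138 233 w [0.034 0.012] d [-0.95   0.312]
top spoon_a 0.67 mid [ 0.291 -0.443] ang 22.2 L 0.135 151 w [0.009 0.02 ] d [-0.926 -0.378]
top spoon_a 0.56 mid [ 0.436 -0.276] ang 4.8 L 0.14 255 w [0.013 0.038] d [-0.997 -0.084]
top spoon_a 0.51 mid [0.425 0.18 ] ang 5.2 L 0.139 281 w [0.035 0.018] d [-0.996 -0.09 ]
   mark [0.425 0.181 0.001] 0.75
   mark [ 0.289 -0.439  0.001] 0.56
   mark [ 0.419  0.084 -0.002] 0.54
   mark [ 0.433 -0.279  0.003] 0.54
top spanner_a 0.79 mid [ 0.422 -0.086] ang 2.6 L 0.126 206 w [0.022 0.022] d [-0.999 -0.045]
top spanner_a 0.58 mid [ 0.433 -0.176] ang 5.3 L 0.125 151 w [0.019 0.015] d [-0.996 -0.092]
   mark [ 0.654  0.029 -0.   ] 0.66
   mark [ 0.42  -0.085  0.001] 0.62
   mark [ 0.503 -0.425  0.01 ] 0.54
   mark [ 0.432 -0.175 -0.004] 0.52
top lens_a 0.86 mid [0.42 0.27] ang 59.0 L 0.057 278 w [0.055 0.055] d [0.516 0.857]
top lens_a 0.51 mid [ 0.426 -0.001] ang 1.3 L 0.055 280 w [0.054 0.054] d [-1.    -0.023]
   mark [ 0.418  0.279 -0.   ] 0.78
   mark [ 0.429 -0.003  0.001] 0.7
   mark [0.757 0.284 0
[... 397 characters left out ...]
.46 mid [ 0.295 -0.436] ang 21.2 L 0.144 153 w [0.014 0.034] d [-0.932 -0.361]
   mark [0.43  0.179 0.   ] 0.77
   mark [0.426 0.09  0.   ] 0.73
   mark [ 0.289 -0.441 -0.002] 0.72
   mark [ 0.43  -0.273  0.   ] 0.66
   mark [ 0.221 -0.258 -0.002] 0.5
scene spanner_a 0.61 mid [ 0.434 -0.176] ang 4.7 L 0.13 186 w [0.025 0.023] d [-0.997 -0.082]
   mark [ 0.43  -0.174 -0.003] 0.49
scene lens_a 0.75 mid [0.425 0.276] ang 1.9 L 0.071 368 w [0.056 0.055] d [-0.999 -0.033]
scene lens_a 0.62 mid [0.432 0.004] ang 18.7 L 0.069 323 w [0.056 0.056] d [-0.947 -0.321]
   mark [ 0.424 -0.003  0.002] 0.77
   mark [0.428 0.181 0.001] 0.69
   mark [0.416 0.275 0.001] 0.57
   mark [ 0.621 -0.246  0.004] 0.44
```

```bash
python3 - <<'E'
from h import *
import cell
np.set_printoptions(precision=3,suppress=True)
print([n for n in dir(cell) if not n.startswith("_")], getattr(cell,"finger_overhang",None))
p=read_camera("top"); s=read_camera("scene")
# brass handle bar by colour (top view)
hsv=cv2.cvtColor(p["pixels"],cv2.COLOR_BGR2HSV)[150:185,225:280]
m=(hsv[...,1]>110)&(hsv[...,2]>110)&(hsv[...,0]>18)&(hsv[...,0]<32)
v,u=np.nonzero(m); 
P=np.array([at(p,a+225,b+150,.061)[:2] for a,b in zip(u,v)]); print(len(P),P.min(0),P.max(0))
bar=P[P[:,0]<P[:,0].min()+.015]; print("bar",bar.mean(0),np.polyfit(bar[:,1],bar[:,0],1))
for q,n in ((p,"top"),(s,"scene")):
    for x in ("lid_handle","lid_hinge","showcase","camera","tray_left","tray_right"):
        print(n,x,[(np.array(d["point"]),round(d["confidence"],2)) for d in mark_of(q,x)][:2])
# showcase lid outline, top edge plane z=.067
for d in trace(p,"showcase")[:1]:
    c,_=cv2.findContours(d["pixels"].astype(np.uint8),0,2); c=max(c,key=cv2.contourArea).reshape(-1,2)
    W=np.array([at(p,a,b,.06)[:2] for a,b in c]); r=cv2.minAreaRect((W*1000).astype(np.float32)); print("rect",r)
print(go([.530,.029,.25],np.radians(-2.8)))
E
```

```text
['IKError', 'boxes_of', 'finger_overhang', 'hand_in', 'mark_of', 'observe', 'read_camera', 'trace'] 0.0655
156 [ 0.523 -0.018] [0.571 0.078]
bar [0.53  0.029] [0.049 0.529]
top lid_handle [(array([0.527, 0.028, 0.061]), 0.92), (array([ 0.508, -0.437, -0.004]), 0.17)]
top lid_hinge [(array([0.738, 0.019, 0.058]), 0.94), (array([0.52 , 0.432, 0.   ]), 0.71)]
top showcase [(array([ 0.652,  0.027, -0.   ]), 0.85)]
top camera [(array([0.421, 0.278, 0.001]), 0.24)]
top tray_left [(array([0.518, 0.432, 0.001]), 0.8)]
top tray_right [(array([ 0.509, -0.435, -0.002]), 0.63)]
scene lid_handle [(array([0.529, 0.031, 0.061]), 0.96), (array([0.518, 0.422, 0.003]), 0.39)]
scene lid_hinge [(array([0.741, 0.017, 0.051]), 0.79)]
scene showcase [(array([0.653, 0.025, 0.001]), 0.94)]
scene camera []
scene tray_left [(array([ 0.518,  0.43 , -0.003]), 0.9)]
scene tray_right [(array([ 0.506, -0.436,  0.003]), 0.9)]
rect ((633.266357421875, 24.06268310546875), (326.6710205078125, 213.99221801757812), 86.63472747802734)
(array([ 502.3, -353.4,   42.2]), array([  0.  ,   0.  , -65.21]))
```

Emit:
{"api": "arm_command", "payload": {
  "series": [
    {"x": 502, "y": -353, "z": 42, "rz": -65},
    {"x": 502, "y": -353, "z": 42, "rz": -65},
    {"x": 502, "y": -353, "z": 42, "rz": -65},
    {"x": 502, "y": -353, "z": 42, "rz": -65},
    {"x": 502, "y": -353, "z": 42, "rz": -65},
    {"x": 502, "y": -353, "z": 42, "rz": -65},
    {"x": 502, "y": -353, "z": 42, "rz": -65},
    {"x": 502, "y": -353, "z": 42, "rz": -65},
    {"x": 502, "y": -353, "z": 42, "rz": -65},
    {"x": 502, "y": -353, "z": 42, "rz": -65},
    {"x": 502, "y": -353, "z": 42, "rz": -65},
    {"x": 502, "y": -353, "z": 42, "rz": -65},
    {"x": 502, "y": -353, "z": 42, "rz": -65},
    {"x": 502, "y": -353, "z": 42, "rz": -65},
    {"x": 502, "y": -353, "z": 42, "rz": -65},
    {"x": 502, "y": -353, "z": 42, "rz": -65}
  ],
  "hand": 26,
  "squeeze": 30
}}

```text
invalid input
```

```bash
python3 - <<'E'
from h import *
np.set_printoptions(precision=3,suppress=True)
s=observe();print(s["time"],s["tool_pos"],s["tool_rot"],s["qpos"],s["opening"])
p=read_camera("wrist"); save(p,"w1.png",s=1.2)
for x in ("lid_handle","lid_hinge","camera"):
    print(x,[(np.array(d["point"]),round(d["confidence"],2)) for d in mark_of(p,x)][:2])
print(st()[1].as_matrix(), proj(p,[.53,.029,.061])*1.2)
hsv=cv2.cvtColor(p["pixels"],cv2.COLOR_BGR2HSV)
print(go([.530,.029,.112],np.radians(-2.9)))
E
```

```text
2.85 [ 0.197 -0.487  0.292] [ 3.142 -0.     0.384] [-1.333  0.342  1.524  0.     1.275 -0.146] 0.0922367920676676
lid_handle []
lid_hinge []
camera []
[[ 0.927  0.374  0.   ]
 [ 0.374 -0.927 -0.   ]
 [-0.     0.    -1.   ]] [-195.083 -477.801]
(array([ 502.3, -353.5,  180.2]), array([  0.  ,   0.  , -65.11]))
```

View pics/w1.png

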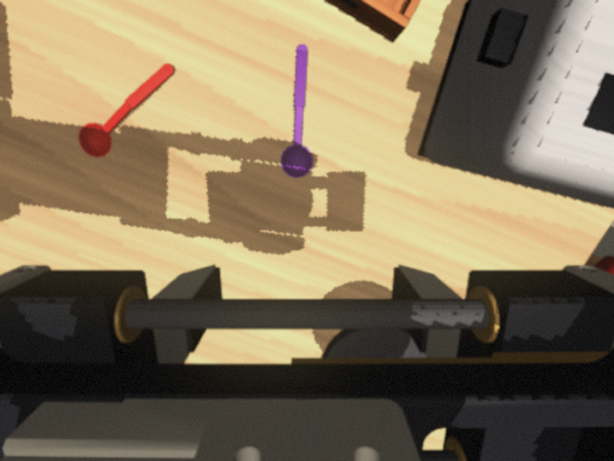

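The move was refused and the arm is still at its start. The wrist view shows only the red spoon (130,110) and the purple one (300,100). I'll retry with all six keys in every row.

Emit:
{"api": "arm_command", "payload": {
  "series": [
    {"x": 502, "y": -353, "z": 42, "rx": 0, "ry": 0, "rz": -65}
  ],
  "hand": 26,
  "squeeze": 30
}}

```text
time: 3.15
tool_pos: [0.2222, -0.4481, 0.2888]
tool_rot: [3.139, 0.002, 0.531]
contact_force: [1.4, -0.5, -0.1]
opening: 0.0873
grip_force: 0.0
```

```bash
python3 -c "
from h import *
print(go([.530,.029,.25],np.radians(-2.9)))"
```

```text
(array([ 507.1, -255.7,   37.1]), array([  0.1 ,   0.18, -56.68]))
```

Emit:
{"api": "arm_command", "payload": {
  "series": [
    {"x": 507, "y": -256, "z": 37, "rx": 0, "ry": 0, "rz": -56.7},
    {"x": 507, "y": -256, "z": 37, "rx": 0, "ry": 0, "rz": -56.7},
    {"x": 507, "y": -256, "z": 37, "rx": 0, "ry": 0, "rz": -56.7},
    {"x": 507, "y": -256, "z": 37, "rx": 0, "ry": 0, "rz": -56.7},
    {"x": 507, "y": -256, "z": 37, "rx": 0, "ry": 0, "rz": -56.7},
    {"x": 507, "y": -256, "z": 37, "rx": 0, "ry": 0, "rz": -56.7},
    {"x": 507, "y": -256, "z": 37, "rx": 0, "ry": 0, "rz": -56.7},
    {"x": 507, "y": -256, "z": 37, "rx": 0, "ry": 0, "rz": -56.7},
    {"x": 507, "y": -256, "z": 37, "rx": 0, "ry": 0, "rz": -56.7},
    {"x": 507, "y": -256, "z": 37, "rx": 0, "ry": 0, "rz": -56.7},
    {"x": 507, "y": -256, "z": 37, "rx": 0, "ry": 0, "rz": -56.7},
    {"x": 507, "y": -256, "z": 37, "rx": 0, "ry": 0, "rz": -56.7},
    {"x": 507, "y": -256, "z": 37, "rx": 0, "ry": 0, "rz": -56.7},
    {"x": 507, "y": -256, "z": 37, "rx": 0, "ry": 0, "rz": -56.7}
  ]
}}

```text
time: 4.55
tool_pos: [0.5296, 0.0334, 0.2515]
tool_rot: [-3.141, 0.0, 1.524]
contact_force: [-0.4, -0.3, -0.6]
opening: 0.0258
grip_force: 0.0
```

```bash
sleep 3; python3 - <<'E'
from h import *
np.set_printoptions(precision=3,suppress=True)
s=observe();print(s["time"],s["tool_pos"],s["tool_rot"],s["qpos"],s["opening"])
p=read_camera("wrist"); save(p,"w2.png",s=1.2)
for x in ("lid_handle","lid_hinge","camera","showcase"):
    print(x,[(np.array(d["point"]),round(d["confidence"],2)) for d in mark_of(p,x)][:2])
print(st()[1].as_matrix(), proj(p,[.53,.029,.061])*1.2)
print(go([.530,.029,.112],np.radians(-2.9)))
E
```

```text
4.55 [0.53  0.033 0.252] [-3.141  0.     1.524] [-0.081  0.389  1.572 -0.001  1.182 -0.035] 0.025802748856223908
lid_handle [(array([0.529, 0.031, 0.065]), 0.55)]
lid_hinge [(array([0.736, 0.019, 0.059]), 0.72)]
camera []
showcase [(array([0.653, 0.023, 0.   ]), 0.68)]
[[ 0.049  0.999  0.   ]
 [ 0.999 -0.049 -0.   ]
 [-0.     0.    -1.   ]] [305.431 232.414]
(array([ -3.3,   0.5, 140.1]), array([0.02, 0.01, 0.09]))
```

View pics/w2.png

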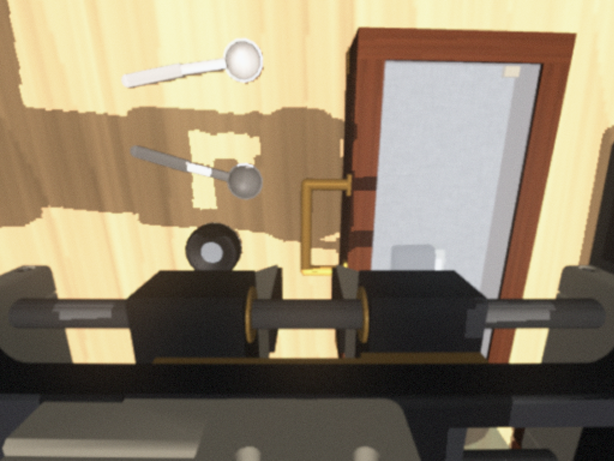

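The wrist view shows the handle bar at (307,185–270), and the projected point (305,232) lies on it. I descend around the bar and pinch it.

Emit:
{"api": "arm_command", "payload": {
  "series": [
    {"x": -4, "y": 0, "z": 40, "rx": 0, "ry": 0, "rz": 0},
    {"x": -4, "y": 0, "z": 80, "rx": 0, "ry": 0, "rz": 0},
    {"x": -4, "y": 0, "z": 110, "rx": 0, "ry": 0, "rz": 0},
    {"x": -4, "y": 0, "z": 125, "rx": 0, "ry": 0, "rz": 0},
    {"x": -4, "y": 0, "z": 140, "rx": 0, "ry": 0, "rz": 0},
    {"x": -4, "y": 0, "z": 140, "rx": 0, "ry": 0, "rz": 0},
    {"x": -4, "y": 0, "z": 140, "rx": 0, "ry": 0, "rz": 0}
  ]
}}

```text
time: 5.5
tool_pos: [0.5298, 0.0289, 0.1122]
tool_rot: [3.141, 0.0, 1.523]
contact_force: [0.5, -0.1, 0.8]
opening: 0.0259
grip_force: 0.0
```

Emit:
{"api": "arm_command", "payload": {
  "series": [
    {"x": 0, "y": 0, "z": 0, "rx": 0, "ry": 0, "rz": 0},
    {"x": 0, "y": 0, "z": 0, "rx": 0, "ry": 0, "rz": 0},
    {"x": 0, "y": 0, "z": 0, "rx": 0, "ry": 0, "rz": 0},
    {"x": 0, "y": 0, "z": 0, "rx": 0, "ry": 0, "rz": 0},
    {"x": 0, "y": 0, "z": 0, "rx": 0, "ry": 0, "rz": 0}
  ],
  "hand": 0,
  "squeeze": 15
}}

```text
time: 6.0
tool_pos: [0.5286, 0.0294, 0.1117]
tool_rot: [-3.139, 0.0, 1.523]
contact_force: [-5.6, -0.8, 1.2]
opening: 0.0095
grip_force: 15.0
```

```bash
sleep 2; python3 - <<'E'
from h import *
a0=np.arctan2(.006,.208); r=np.hypot(.006,.208)
for d in np.arange(5,107,5):
    a=a0+np.radians(d); print(d,"y",round(1000*(r*np.cos(a0)-r*np.cos(a))),"z",-round(1000*(r*np.sin(a)-r*np.sin(a0))))
E
```

```text
5 y 1 z -18
10 y 4 z -36
15 y 9 z -54
20 y 15 z -71
25 y 22 z -87
30 y 31 z -103
35 y 41 z -118
40 y 53 z -132
45 y 65 z -145
50 y 79 z -157
55 y 94 z -168
60 y 109 z -177
65 y 126 z -185
70 y 142 z -192
75 y 160 z -196
80 y 178 z -200
85 y 196 z -202
90 y 214 z -202
95 y 232 z -201
100 y 250 z -198
105 y 268 z -193
```

Emit:
{"api": "arm_command", "payload": {
  "series": [
    {"x": 0, "y": 1, "z": -18, "rx": 0, "ry": 0, "rz": 0},
    {"x": 0, "y": 4, "z": -36, "rx": 0, "ry": 0, "rz": 0},
    {"x": 0, "y": 9, "z": -54, "rx": 0, "ry": 0, "rz": 0},
    {"x": 0, "y": 15, "z": -71, "rx": 0, "ry": 0, "rz": 0},
    {"x": 0, "y": 22, "z": -87, "rx": 0, "ry": 0, "rz": 0},
    {"x": 0, "y": 31, "z": -103, "rx": 0, "ry": 0, "rz": 0},
    {"x": 0, "y": 41, "z": -118, "rx": 0, "ry": 0, "rz": 0},
    {"x": 0, "y": 53, "z": -132, "rx": 0, "ry": 0, "rz": 0},
    {"x": 0, "y": 65, "z": -145, "rx": 0, "ry": 0, "rz": 0},
    {"x": 0, "y": 79, "z": -157, "rx": 0, "ry": 0, "rz": 0},
    {"x": 0, "y": 94, "z": -168, "rx": 0, "ry": 0, "rz": 0},
    {"x": 0, "y": 109, "z": -177, "rx": 0, "ry": 0, "rz": 0},
    {"x": 0, "y": 126, "z": -185, "rx": 0, "ry": 0, "rz": 0},
    {"x": 0, "y": 142, "z": -192, "rx": 0, "ry": 0, "rz": 0},
    {"x": 0, "y": 160, "z": -196, "rx": 0, "ry": 0, "rz": 0},
    {"x": 0, "y": 178, "z": -200, "rx": 0, "ry": 0, "rz": 0},
    {"x": 0, "y": 196, "z": -202, "rx": 0, "ry": 0, "rz": 0},
    {"x": 0, "y": 214, "z": -202, "rx": 0, "ry": 0, "rz": 0},
    {"x": 0, "y": 214, "z": -202, "rx": 0, "ry": 0, "rz": 0}
  ]
}}

```text
time: 7.9
tool_pos: [0.7457, 0.0177, 0.3149]
tool_rot: [3.136, 0.002, 1.522]
contact_force: [3.2, -3.7, 4.1]
opening: 0.0097
grip_force: 15.0
```

Emit:
{"api": "arm_command", "payload": {
  "series": [
    {"x": 0, "y": 9, "z": 0, "rx": 0, "ry": 0, "rz": 0},
    {"x": 0, "y": 18, "z": 1, "rx": 0, "ry": 0, "rz": 0},
    {"x": 0, "y": 27, "z": 3, "rx": 0, "ry": 0, "rz": 0},
    {"x": 0, "y": 27, "z": 3, "rx": 0, "ry": 0, "rz": 0}
  ]
}}

```text
time: 8.3
tool_pos: [0.7717, 0.0163, 0.3117]
tool_rot: [3.138, 0.002, 1.522]
contact_force: [3.1, -5.7, 2.2]
opening: 0.0092
grip_force: 15.0
```

Emit:
{"api": "arm_command", "payload": {
  "series": [
    {"x": 0, "y": 0, "z": 0, "rx": 0, "ry": 0, "rz": 0},
    {"x": 0, "y": 0, "z": 0, "rx": 0, "ry": 0, "rz": 0},
    {"x": 0, "y": 0, "z": 0, "rx": 0, "ry": 0, "rz": 0}
  ],
  "hand": 26
}}

```text
time: 8.6
tool_pos: [0.7703, 0.0185, 0.3107]
tool_rot: [-3.141, -0.0, 1.524]
contact_force: [1.0, -0.0, -0.2]
opening: 0.025
grip_force: 0.0
```

Emit:
{"api": "arm_command", "payload": {
  "series": [
    {"x": 0, "y": 0, "z": -30, "rx": 0, "ry": 0, "rz": 0},
    {"x": 0, "y": 0, "z": -60, "rx": 0, "ry": 0, "rz": 0},
    {"x": 0, "y": -50, "z": -60, "rx": 0, "ry": 0, "rz": 0},
    {"x": 0, "y": -100, "z": -60, "rx": 0, "ry": 0, "rz": 0},
    {"x": 0, "y": -150, "z": -60, "rx": 0, "ry": 0, "rz": 0},
    {"x": 0, "y": -200, "z": -60, "rx": 0, "ry": 0, "rz": 0},
    {"x": 0, "y": -200, "z": -60, "rx": 0, "ry": 0, "rz": 0}
  ]
}}

```text
time: 9.3
tool_pos: [0.5667, 0.0284, 0.3713]
tool_rot: [-3.141, -0.0, 1.524]
contact_force: [0.4, -0.1, 0.8]
opening: 0.0259
grip_force: 0.0
```

```bash
sleep 3; python3 - <<'E'
from h import *
np.set_printoptions(precision=3,suppress=True)
p=read_camera("wrist"); save(p,"w3.png",s=1)
q=read_camera("scene"); save(q,"s3.png",(150,130,350,360),2.5)
for c in (p,q,read_camera("top")):
  for x in ("camera","lid_handle"):
    print(x,[(np.array(d["point"]),round(d["confidence"],2)) for d in mark_of(c,x)][:2])
E
```

```text
camera [(array([ 0.641, -0.042,  0.013]), 0.65)]
lid_handle [(array([0.773, 0.016, 0.259]), 0.83)]
camera [(array([ 0.644, -0.044,  0.007]), 0.72), (array([ 0.419,  0.273, -0.003]), 0.54)]
lid_handle [(array([0.773, 0.017, 0.261]), 0.9)]
camera [(array([ 0.643, -0.044,  0.011]), 0.48), (array([ 0.732, -0.273, -0.001]), 0.38)]
lid_handle []
```

View pics/s3.png

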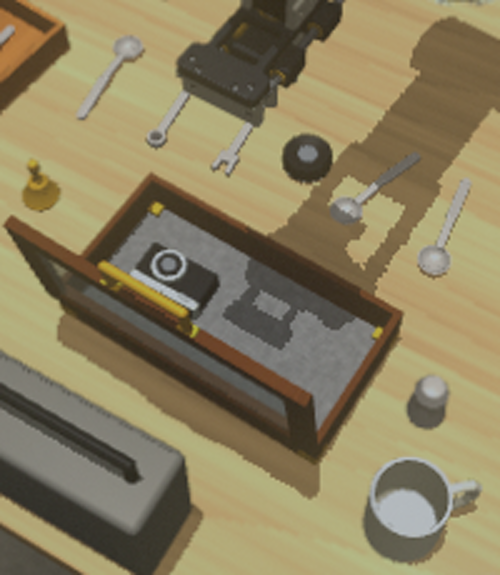

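The lid stands open at about 98°. In the crop the camera is at (180,275), and the floor on the robot's left of it (300,310) is free. I go above the left lens next.

```bash
python3 -c "
from h import *
print(go([.42,.272,.22],np.radians(-2.9)),observe()['qpos'])"
```

```text
(array([ 237.2, -162.9,  150.2]), array([-0.04,  0.  ,  0.18])) [-8.59984635e-02  3.87111552e-01  1.24318533e+00 -7.51257305e-05
  1.51200617e+00 -3.85428596e-02]
```

Emit:
{"api": "arm_command", "payload": {
  "series": [
    {"x": 237, "y": -163, "z": 150, "rx": 0, "ry": 0, "rz": 0},
    {"x": 237, "y": -163, "z": 150, "rx": 0, "ry": 0, "rz": 0},
    {"x": 237, "y": -163, "z": 150, "rx": 0, "ry": 0, "rz": 0},
    {"x": 237, "y": -163, "z": 150, "rx": 0, "ry": 0, "rz": 0},
    {"x": 237, "y": -163, "z": 150, "rx": 0, "ry": 0, "rz": 0},
    {"x": 237, "y": -163, "z": 150, "rx": 0, "ry": 0, "rz": 0},
    {"x": 237, "y": -163, "z": 150, "rx": 0, "ry": 0, "rz": 0},
    {"x": 237, "y": -163, "z": 150, "rx": 0, "ry": 0, "rz": 0},
    {"x": 237, "y": -163, "z": 150, "rx": 0, "ry": 0, "rz": 0}
  ],
  "hand": 80
}}

```text
time: 10.65
tool_pos: [0.4196, 0.2722, 0.2206]
tool_rot: [3.142, 0.001, 1.525]
contact_force: [2.4, -0.0, 0.2]
opening: 0.0802
grip_force: 0.0
```

```bash
sleep 2; cat > lens.py <<'E'
from m import *
import sys
tx,ty=float(sys.argv[1]),float(sys.argv[2])
print(observe()["tool_pos"])
for c in ("top","scene","wrist"):
    p=read_camera(c)
    if c=="wrist": save(p,"wl.png")
    for f in (mark_of,boxes_of):
        print(c,f.__name__,[np.array(d["point"]) for d in f(p,"lens_a") if np.hypot(d["point"][0]-tx,d["point"][1]-ty)<.05])
    for d in trace(p,"lens_a"):
        a=axis(p,d["pixels"],.024)
        if np.hypot(*(a[0]-[tx,ty]))<.05: print("  trace",a[0],a[2],a[3])
E
python3 lens.py .42 .272
```

```text
[0.42  0.272 0.221]
top call [array([ 0.42 ,  0.276, -0.   ])]
top call []
  trace [0.42  0.269] 0.055602011212445526 250
scene call [array([ 0.419,  0.275, -0.003])]
scene call [array([0.424, 0.276, 0.018])]
  trace [0.426 0.276] 0.0674362670034549 359
wrist call [array([0.416, 0.275, 0.002])]
wrist call [array([0.415, 0.276, 0.026])]
  trace [0.421 0.278] 0.05876816452672516 2077
```

Emit:
{"api": "arm_command", "payload": {
  "series": [
    {"x": 3, "y": -1, "z": 40, "rx": 0, "ry": 0, "rz": 0},
    {"x": 3, "y": -1, "z": 80, "rx": 0, "ry": 0, "rz": 0},
    {"x": 3, "y": -1, "z": 115, "rx": 0, "ry": 0, "rz": 0},
    {"x": 3, "y": -1, "z": 135, "rx": 0, "ry": 0, "rz": 0},
    {"x": 3, "y": -1, "z": 150, "rx": 0, "ry": 0, "rz": 0},
    {"x": 3, "y": -1, "z": 150, "rx": 0, "ry": 0, "rz": 0}
  ]
}}

```text
time: 11.85
tool_pos: [0.4172, 0.2745, 0.0689]
tool_rot: [-3.138, 0.002, 1.523]
contact_force: [0.2, 0.2, 0.2]
opening: 0.0799
grip_force: 0.0
```

Emit:
{"api": "arm_command", "payload": {
  "series": [
    {"x": 0, "y": 0, "z": 0, "rx": 0, "ry": 0, "rz": 0},
    {"x": 0, "y": 0, "z": 0, "rx": 0, "ry": 0, "rz": 0},
    {"x": 0, "y": 0, "z": 0, "rx": 0, "ry": 0, "rz": 0},
    {"x": 0, "y": 0, "z": 0, "rx": 0, "ry": 0, "rz": 0},
    {"x": 0, "y": 0, "z": 0, "rx": 0, "ry": 0, "rz": 0}
  ],
  "hand": 20,
  "squeeze": 25
}}

```text
time: 12.35
tool_pos: [0.4187, 0.2752, 0.0717]
tool_rot: [3.14, -0.001, 1.523]
contact_force: [-0.6, -1.3, 7.3]
opening: 0.0574
grip_force: 25.0
```

Emit:
{"api": "arm_command", "payload": {
  "series": [
    {"x": 0, "y": 0, "z": -25, "rx": 0, "ry": 0, "rz": 0},
    {"x": 0, "y": 0, "z": -60, "rx": 0, "ry": 0, "rz": 0},
    {"x": 0, "y": 0, "z": -100, "rx": 0, "ry": 0, "rz": 0},
    {"x": 0, "y": 0, "z": -100, "rx": 0, "ry": 0, "rz": 0}
  ]
}}

```text
time: 12.75
tool_pos: [0.4204, 0.276, 0.1755]
tool_rot: [3.133, -0.004, 1.524]
contact_force: [0.5, 0.1, -2.0]
opening: 0.0571
grip_force: 25.0
```

```bash
sleep 2; python3 -c "
from h import *
print(go([.643,.135,.18],np.radians(-2.9)))"
```

```text
(array([-130.3,  229.1,   -3.1]), array([ 0.49, -0.25,  0.19]))
```

Emit:
{"api": "arm_command", "payload": {
  "series": [
    {"x": -130, "y": 229, "z": -5, "rx": 0, "ry": 0, "rz": 0},
    {"x": -130, "y": 229, "z": -5, "rx": 0, "ry": 0, "rz": 0},
    {"x": -130, "y": 229, "z": -5, "rx": 0, "ry": 0, "rz": 0},
    {"x": -130, "y": 229, "z": -5, "rx": 0, "ry": 0, "rz": 0},
    {"x": -130, "y": 229, "z": -5, "rx": 0, "ry": 0, "rz": 0},
    {"x": -130, "y": 229, "z": -5, "rx": 0, "ry": 0, "rz": 0},
    {"x": -130, "y": 229, "z": -5, "rx": 0, "ry": 0, "rz": 0},
    {"x": -130, "y": 229, "z": -5, "rx": 0, "ry": 0, "rz": 0}
  ]
}}

```text
time: 13.55
tool_pos: [0.6397, 0.1344, 0.1743]
tool_rot: [-3.139, 0.0, 1.523]
contact_force: [-0.1, 1.2, -1.9]
opening: 0.0574
grip_force: 25.0
```

```bash
python3 -c "
from h import *
print(observe()['tool_pos'],observe()['opening'],go([.643,.135,.080],np.radians(-2.9)))"
```

```text
[0.63974369 0.13441884 0.17430267] 0.05740031590150358 (array([ 0.8,  3.5, 94.3]), array([-0.17,  0.01,  0.17]))
```

Emit:
{"api": "arm_command", "payload": {
  "series": [
    {"x": 1, "y": 4, "z": 30, "rx": 0, "ry": 0, "rz": 0},
    {"x": 1, "y": 4, "z": 55, "rx": 0, "ry": 0, "rz": 0},
    {"x": 1, "y": 4, "z": 75, "rx": 0, "ry": 0, "rz": 0},
    {"x": 1, "y": 4, "z": 88, "rx": 0, "ry": 0, "rz": 0},
    {"x": 1, "y": 4, "z": 94, "rx": 0, "ry": 0, "rz": 0},
    {"x": 1, "y": 4, "z": 94, "rx": 0, "ry": 0, "rz": 0},
    {"x": 1, "y": 4, "z": 94, "rx": 0, "ry": 0, "rz": 0}
  ]
}}

```text
time: 14.25
tool_pos: [0.6452, 0.1354, 0.0828]
tool_rot: [3.14, -0.0, 1.524]
contact_force: [0.9, 0.8, -1.8]
opening: 0.0575
grip_force: 25.0
```

Emit:
{"api": "arm_command", "payload": {
  "series": [
    {"x": 0, "y": 0, "z": 0, "rx": 0, "ry": 0, "rz": 0},
    {"x": 0, "y": 0, "z": 0, "rx": 0, "ry": 0, "rz": 0},
    {"x": 0, "y": 0, "z": 0, "rx": 0, "ry": 0, "rz": 0}
  ],
  "hand": 66
}}

```text
time: 14.55
tool_pos: [0.6453, 0.135, 0.0826]
tool_rot: [3.14, -0.0, 1.523]
contact_force: [0.2, -0.3, -0.4]
opening: 0.0656
grip_force: 0.0
```

Emit:
{"api": "arm_command", "payload": {
  "series": [
    {"x": 0, "y": 0, "z": -20, "rx": 0, "ry": 0, "rz": 0},
    {"x": 0, "y": 0, "z": -60, "rx": 0, "ry": 0, "rz": 0},
    {"x": 0, "y": 0, "z": -110, "rx": 0, "ry": 0, "rz": 0},
    {"x": 0, "y": -50, "z": -140, "rx": 0, "ry": 0, "rz": 0},
    {"x": -50, "y": -100, "z": -140, "rx": 0, "ry": 0, "rz": 0},
    {"x": -90, "y": -150, "z": -140, "rx": 0, "ry": 0, "rz": 0},
    {"x": -130, "y": -190, "z": -140, "rx": 0, "ry": 0, "rz": 0},
    {"x": -130, "y": -220, "z": -140, "rx": 0, "ry": 0, "rz": 0},
    {"x": -130, "y": -220, "z": -140, "rx": 0, "ry": 0, "rz": 0}
  ],
  "hand": 80
}}

```text
time: 15.45
tool_pos: [0.4153, 0.0146, 0.222]
tool_rot: [-3.14, 0.0, 1.522]
contact_force: [0.5, 0.4, 0.1]
opening: 0.0802
grip_force: 0.0
```

```bash
sleep 2; python3 lens.py .424 -.001; python3 lens.py .643 .135;  python3 -c "
from h import *
print(go([.425,-.001,.07],np.radians(-2.9)))"
```

```text
[0.415 0.015 0.222]
top call []
top call []
scene call [array([0.426, 0.   , 0.   ])]
scene call [array([ 0.432, -0.001,  0.023])]
  trace [0.433 0.002] 0.06861112345565651 313
wrist call [array([ 0.428, -0.001, -0.   ])]
wrist call [array([0.43 , 0.001, 0.022])]
  trace [0.428 0.005] 0.05884849432439014 1991
[0.419 0.016 0.222]
top call [array([0.648, 0.141, 0.009])]
top call [array([0.641, 0.137, 0.031])]
  trace [0.644 0.134] 0.05903100154109701 273
scene call [array([0.643, 0.132, 0.006])]
scene call [array([0.648, 0.133, 0.03 ])]
  trace [0.647 0.135] 0.06591300146202048 425
wrist call [array([0.642, 0.131, 0.008])]
wrist call [array([0.636, 0.133, 0.032])]
  trace [0.646 0.137] 0.07091119198379543 3584
(array([-16.3,   6.8, 151.8]), array([0.01, 0.  , 0.18]))
```

Emit:
{"api": "arm_command", "payload": {
  "series": [
    {"x": -15, "y": 10, "z": 40, "rx": 0, "ry": 0, "rz": 0},
    {"x": -15, "y": 10, "z": 80, "rx": 0, "ry": 0, "rz": 0},
    {"x": -15, "y": 10, "z": 115, "rx": 0, "ry": 0, "rz": 0},
    {"x": -15, "y": 10, "z": 135, "rx": 0, "ry": 0, "rz": 0},
    {"x": -15, "y": 10, "z": 151, "rx": 0, "ry": 0, "rz": 0},
    {"x": -15, "y": 10, "z": 151, "rx": 0, "ry": 0, "rz": 0}
  ]
}}

```text
time: 17.25
tool_pos: [0.4272, 0.0003, 0.0692]
tool_rot: [-3.138, -0.0, 1.523]
contact_force: [0.1, -0.3, 0.4]
opening: 0.0799
grip_force: 0.0
```

Emit:
{"api": "arm_command", "payload": {
  "series": [
    {"x": 0, "y": 0, "z": 0, "rx": 0, "ry": 0, "rz": 0},
    {"x": 0, "y": 0, "z": 0, "rx": 0, "ry": 0, "rz": 0},
    {"x": 0, "y": 0, "z": 0, "rx": 0, "ry": 0, "rz": 0},
    {"x": 0, "y": 0, "z": 0, "rx": 0, "ry": 0, "rz": 0},
    {"x": 0, "y": 0, "z": 0, "rx": 0, "ry": 0, "rz": 0}
  ],
  "hand": 20,
  "squeeze": 25
}}

```text
time: 17.75
tool_pos: [0.4283, 0.0002, 0.0714]
tool_rot: [3.141, 0.0, 1.523]
contact_force: [-1.2, -0.3, 4.2]
opening: 0.0581
grip_force: 2.5
```

Emit:
{"api": "arm_command", "payload": {
  "series": [
    {"x": 0, "y": 0, "z": -25, "rx": 0, "ry": 0, "rz": 0},
    {"x": 0, "y": 0, "z": -60, "rx": 0, "ry": 0, "rz": 0},
    {"x": 0, "y": 0, "z": -105, "rx": 0, "ry": 0, "rz": 0},
    {"x": 0, "y": 0, "z": -105, "rx": 0, "ry": 0, "rz": 0}
  ]
}}

```text
time: 18.15
tool_pos: [0.4309, -0.0002, 0.1804]
tool_rot: [3.131, 0.001, 1.524]
contact_force: [0.7, 0.1, -2.6]
opening: 0.0573
grip_force: 25.0
```

```bash
sleep 2; python3 -c "
from h import *
print(go([.640,.059,.18],np.radians(-2.9)))"
```

```text
(array([ 69. , 206.1,   2.4]), array([0.59, 0.08, 0.19]))
```

Emit:
{"api": "arm_command", "payload": {
  "series": [
    {"x": 69, "y": 208, "z": 0, "rx": 0, "ry": 0, "rz": 0},
    {"x": 69, "y": 208, "z": 0, "rx": 0, "ry": 0, "rz": 0},
    {"x": 69, "y": 208, "z": 0, "rx": 0, "ry": 0, "rz": 0},
    {"x": 69, "y": 208, "z": 0, "rx": 0, "ry": 0, "rz": 0},
    {"x": 69, "y": 208, "z": 0, "rx": 0, "ry": 0, "rz": 0},
    {"x": 69, "y": 208, "z": 0, "rx": 0, "ry": 0, "rz": 0},
    {"x": 69, "y": 208, "z": 0, "rx": 0, "ry": 0, "rz": 0}
  ]
}}

```text
time: 18.85
tool_pos: [0.6383, 0.0593, 0.1739]
tool_rot: [-3.138, 0.0, 1.524]
contact_force: [-0.5, 0.1, -1.0]
opening: 0.0572
grip_force: 25.0
```

```bash
python3 -c "
from h import *
print(observe()['tool_pos'],observe()['opening'],go([.641,.059,.081],np.radians(-2.9)))"
```

```text
[0.63827349 0.05929841 0.17389088] 0.05724597417546378 (array([-0.1,  3. , 92.9]), array([-0.19,  0.02,  0.2 ]))
```

Emit:
{"api": "arm_command", "payload": {
  "series": [
    {"x": 0, "y": 3, "z": 30, "rx": 0, "ry": 0, "rz": 0},
    {"x": 0, "y": 3, "z": 55, "rx": 0, "ry": 0, "rz": 0},
    {"x": 0, "y": 3, "z": 75, "rx": 0, "ry": 0, "rz": 0},
    {"x": 0, "y": 3, "z": 88, "rx": 0, "ry": 0, "rz": 0},
    {"x": 0, "y": 3, "z": 94, "rx": 0, "ry": 0, "rz": 0},
    {"x": 0, "y": 3, "z": 94, "rx": 0, "ry": 0, "rz": 0},
    {"x": 0, "y": 3, "z": 94, "rx": 0, "ry": 0, "rz": 0}
  ]
}}

```text
time: 19.55
tool_pos: [0.6427, 0.059, 0.0828]
tool_rot: [3.14, 0.0, 1.523]
contact_force: [0.0, 0.2, -1.3]
opening: 0.0576
grip_force: 25.0
```

Emit:
{"api": "arm_command", "payload": {
  "series": [
    {"x": 0, "y": 0, "z": 0, "rx": 0, "ry": 0, "rz": 0},
    {"x": 0, "y": 0, "z": 0, "rx": 0, "ry": 0, "rz": 0},
    {"x": 0, "y": 0, "z": 0, "rx": 0, "ry": 0, "rz": 0}
  ],
  "hand": 66
}}

```text
time: 19.85
tool_pos: [0.6426, 0.0591, 0.0826]
tool_rot: [3.14, 0.0, 1.523]
contact_force: [-0.3, -0.7, 0.3]
opening: 0.0659
grip_force: 0.0
```

Emit:
{"api": "arm_command", "payload": {
  "series": [
    {"x": 0, "y": 0, "z": -20, "rx": 0, "ry": 0, "rz": 0},
    {"x": 0, "y": 0, "z": -60, "rx": 0, "ry": 0, "rz": 0},
    {"x": 0, "y": 0, "z": -110, "rx": 0, "ry": 0, "rz": 0},
    {"x": 0, "y": -40, "z": -150, "rx": 0, "ry": 0, "rz": 0},
    {"x": 0, "y": -70, "z": -190, "rx": 0, "ry": 0, "rz": 0},
    {"x": -20, "y": -100, "z": -230, "rx": 0, "ry": 0, "rz": 0},
    {"x": -40, "y": -110, "z": -270, "rx": 0, "ry": 0, "rz": 0},
    {"x": -40, "y": -110, "z": -290, "rx": 0, "ry": 0, "rz": 0},
    {"x": -40, "y": -110, "z": -290, "rx": 0, "ry": 0, "rz": 0}
  ],
  "hand": 26
}}

```text
time: 20.75
tool_pos: [0.5309, 0.0238, 0.3768]
tool_rot: [3.132, 0.001, 1.522]
contact_force: [0.8, 0.8, 0.3]
opening: 0.026
grip_force: 0.0
```

```bash
sleep 2; python3 lens.py .641 .059; python3 - <<'E'
from h import *
print(observe()["time"])
q=read_camera("scene"); save(q,"s4.png",(120,90,420,330),2)
for d in mark_of(q,"lid_handle"): print(d)
for d in mark_of(q,"camera"): print(d)
print(go([.771,.0185,.371],np.radians(-2.9)))
E
```

```text
[0.531 0.024 0.377]
top call []
top call []
scene call [array([0.644, 0.057, 0.008])]
scene call [array([0.674, 0.032, 0.048])]
  trace [0.646 0.059] 0.06063219729313693 397
wrist call [array([0.643, 0.057, 0.007])]
wrist call [array([0.645, 0.061, 0.026])]
  trace [0.645 0.061] 0.061169947179991434 1082
21.35
{'point': [0.7711, 0.0149, 0.2587], 'confidence': 0.86}
{'point': [0.6418, -0.048, 0.0073], 'confidence': 0.55}
{'point': [0.6439, -0.0442, 0.0061], 'confidence': 0.65}
{'point': [0.6397, 0.2502, 0.0015], 'confidence': 0.48}
(array([  5.5, 240.5,   0.7]), array([-0.01,  0.01,  0.19]))
```

View pics/s4.png

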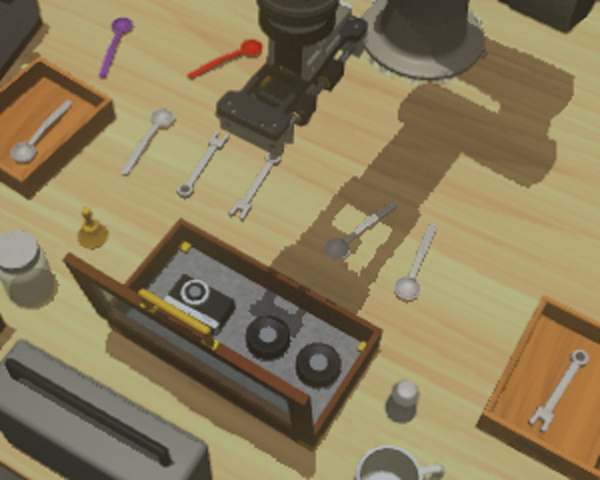

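The crop shows both lenses flat in the showcase at (268,335) and (318,365), beside the camera (200,300). Now I re-grip the handle and shut the lid.

Emit:
{"api": "arm_command", "payload": {
  "series": [
    {"x": 5, "y": 50, "z": 1, "rx": 0, "ry": 0, "rz": 0},
    {"x": 5, "y": 100, "z": 1, "rx": 0, "ry": 0, "rz": 0},
    {"x": 5, "y": 150, "z": 1, "rx": 0, "ry": 0, "rz": 0},
    {"x": 5, "y": 200, "z": 1, "rx": 0, "ry": 0, "rz": 0},
    {"x": 5, "y": 240, "z": 1, "rx": 0, "ry": 0, "rz": 0},
    {"x": 5, "y": 240, "z": 1, "rx": 0, "ry": 0, "rz": 0},
    {"x": 5, "y": 240, "z": 1, "rx": 0, "ry": 0, "rz": 0}
  ]
}}

```text
time: 22.2
tool_pos: [0.7718, 0.0177, 0.3673]
tool_rot: [-3.139, 0.0, 1.523]
contact_force: [-0.4, 0.4, -0.3]
opening: 0.0258
grip_force: 0.0
```

```bash
python3 - <<'E'
from h import *
print(observe()['tool_pos'],go([.771,.018,.311],np.radians(-2.9)))
a0=np.arctan2(.006,.208); r=np.hypot(.006,.208); A=a0+np.radians(98)
for d in [93,88,83,78,73,68,63,58,53,48,43,38,33,28,23,18,13,8,4,0]:
    a=a0+np.radians(d); print(d,"y",-round(1000*(r*np.cos(a)-r*np.cos(A))),"z",round(1000*(r*np.sin(A)-r*np.sin(a))))
E
```

```text
[0.77182527 0.01768954 0.36732001] (array([ 0.3, -0.7, 56.3]), array([-0.18,  0.  ,  0.17]))
93 y -18 z -2
88 y -36 z -3
83 y -54 z -2
78 y -72 z 0
73 y -90 z 4
68 y -107 z 10
63 y -124 z 17
58 y -140 z 26
53 y -155 z 35
48 y -170 z 47
43 y -183 z 59
38 y -195 z 72
33 y -206 z 87
28 y -216 z 102
23 y -224 z 118
18 y -231 z 135
13 y -236 z 153
8 y -240 z 170
4 y -242 z 185
0 y -243 z 199
```

Emit:
{"api": "arm_command", "payload": {
  "series": [
    {"x": 0, "y": 0, "z": 30, "rx": 0, "ry": 0, "rz": 0},
    {"x": 0, "y": 0, "z": 58, "rx": 0, "ry": 0, "rz": 0},
    {"x": 0, "y": 0, "z": 58, "rx": 0, "ry": 0, "rz": 0}
  ]
}}

```text
time: 22.5
tool_pos: [0.7683, 0.0182, 0.3086]
tool_rot: [-3.133, -0.0, 1.523]
contact_force: [0.0, 0.4, -1.1]
opening: 0.0263
grip_force: 0.0
```

Emit:
{"api": "arm_command", "payload": {
  "series": [
    {"x": 0, "y": 0, "z": 0, "rx": 0, "ry": 0, "rz": 0},
    {"x": 0, "y": 0, "z": 0, "rx": 0, "ry": 0, "rz": 0},
    {"x": 0, "y": 0, "z": 0, "rx": 0, "ry": 0, "rz": 0},
    {"x": 0, "y": 0, "z": 0, "rx": 0, "ry": 0, "rz": 0}
  ],
  "hand": 0,
  "squeeze": 15
}}

```text
time: 22.9
tool_pos: [0.771, 0.018, 0.316]
tool_rot: [3.136, 0.0, 1.523]
contact_force: [1.2, 0.3, 6.3]
opening: 0.0094
grip_force: 15.0
```

Emit:
{"api": "arm_command", "payload": {
  "series": [
    {"x": 0, "y": -18, "z": -2, "rx": 0, "ry": 0, "rz": 0},
    {"x": 0, "y": -36, "z": -3, "rx": 0, "ry": 0, "rz": 0},
    {"x": 0, "y": -54, "z": -2, "rx": 0, "ry": 0, "rz": 0},
    {"x": 0, "y": -72, "z": 0, "rx": 0, "ry": 0, "rz": 0},
    {"x": 0, "y": -90, "z": 4, "rx": 0, "ry": 0, "rz": 0},
    {"x": 0, "y": -107, "z": 10, "rx": 0, "ry": 0, "rz": 0},
    {"x": 0, "y": -124, "z": 17, "rx": 0, "ry": 0, "rz": 0},
    {"x": 0, "y": -140, "z": 26, "rx": 0, "ry": 0, "rz": 0},
    {"x": 0, "y": -155, "z": 35, "rx": 0, "ry": 0, "rz": 0},
    {"x": 0, "y": -170, "z": 47, "rx": 0, "ry": 0, "rz": 0},
    {"x": 0, "y": -183, "z": 59, "rx": 0, "ry": 0, "rz": 0},
    {"x": 0, "y": -195, "z": 72, "rx": 0, "ry": 0, "rz": 0},
    {"x": 0, "y": -206, "z": 87, "rx": 0, "ry": 0, "rz": 0},
    {"x": 0, "y": -216, "z": 102, "rx": 0, "ry": 0, "rz": 0},
    {"x": 0, "y": -224, "z": 118, "rx": 0, "ry": 0, "rz": 0},
    {"x": 0, "y": -231, "z": 135, "rx": 0, "ry": 0, "rz": 0},
    {"x": 0, "y": -236, "z": 153, "rx": 0, "ry": 0, "rz": 0},
    {"x": 0, "y": -240, "z": 170, "rx": 0, "ry": 0, "rz": 0},
    {"x": 0, "y": -242, "z": 185, "rx": 0, "ry": 0, "rz": 0},
    {"x": 0, "y": -242, "z": 192, "rx": 0, "ry": 0, "rz": 0}
  ]
}}

```text
time: 24.9
tool_pos: [0.5288, 0.0304, 0.1206]
tool_rot: [3.142, -0.001, 1.523]
contact_force: [-1.6, 6.0, 2.0]
opening: 0.0094
grip_force: 15.0
```

Emit:
{"api": "arm_command", "payload": {
  "series": [
    {"x": 0, "y": 0, "z": 4, "rx": 0, "ry": 0, "rz": 0},
    {"x": 0, "y": 0, "z": 8, "rx": 0, "ry": 0, "rz": 0},
    {"x": 0, "y": 0, "z": 8, "rx": 0, "ry": 0, "rz": 0}
  ]
}}

```text
time: 25.2
tool_pos: [0.5285, 0.0304, 0.1132]
tool_rot: [-3.141, -0.001, 1.523]
contact_force: [-1.2, 5.0, 0.4]
opening: 0.0095
grip_force: 15.0
```

Emit:
{"api": "arm_command", "payload": {
  "series": [
    {"x": 0, "y": 0, "z": 3, "rx": 0, "ry": 0, "rz": 0},
    {"x": 0, "y": 0, "z": 3, "rx": 0, "ry": 0, "rz": 0}
  ]
}}

```text
time: 25.4
tool_pos: [0.5285, 0.0301, 0.1116]
tool_rot: [-3.141, -0.001, 1.523]
contact_force: [-6.6, 3.3, 13.2]
opening: 0.009
grip_force: 15.0
```

Emit:
{"api": "arm_command", "payload": {
  "series": [
    {"x": 0, "y": 0, "z": 0, "rx": 0, "ry": 0, "rz": 0},
    {"x": 0, "y": 0, "z": 0, "rx": 0, "ry": 0, "rz": 0},
    {"x": 0, "y": 0, "z": 0, "rx": 0, "ry": 0, "rz": 0}
  ],
  "hand": 26
}}

```text
time: 25.7
tool_pos: [0.5292, 0.0293, 0.1101]
tool_rot: [3.141, 0.0, 1.523]
contact_force: [-0.7, 1.1, -0.7]
opening: 0.0251
grip_force: 0.0
```

Emit:
{"api": "arm_command", "payload": {
  "series": [
    {"x": 0, "y": 0, "z": -40, "rx": 0, "ry": 0, "rz": 0},
    {"x": 0, "y": 0, "z": -80, "rx": 0, "ry": 0, "rz": 0},
    {"x": 0, "y": -20, "z": -120, "rx": 0, "ry": 0, "rz": 0},
    {"x": 0, "y": -20, "z": -120, "rx": 0, "ry": 0, "rz": 0}
  ]
}}

```text
time: 26.1
tool_pos: [0.5097, 0.0304, 0.2348]
tool_rot: [3.133, 0.0, 1.524]
contact_force: [-0.4, -0.5, -0.7]
opening: 0.0258
grip_force: 0.0
```

```bash
sleep 2; cat > g.py <<'E'
from m import *
# long things near x,y with closing line across their axis
def find(n,z):
    for c in ("scene","top","wrist"):
        p=read_camera(c)
        for d in trace(p,n):
            if d["pixels"].sum()<60: continue
            m,e,L,N,w,dd=axis(p,d["pixels"],z)
            if .3<m[0]<.6 and abs(m[1])<.36: print(c,n,round(d["confidence"],2),"mid",m,"ang",round(e,1),"L",round(L,3))
        if c!="wrist":
            print("  handle",[np.array(d["point"]) for d in mark_of(p,"lid_handle")][:1])
find("spanner_a",.006); find("spoon_a",.008); print(observe()["time"],observe()["tool_pos"])
E
python3 g.py
```

```text
scene spanner_a 0.61 mid [ 0.432 -0.175] ang 3.8 L 0.136
  handle [array([0.522, 0.431, 0.   ])]
top spanner_a 0.62 mid [ 0.432 -0.176] ang 4.4 L 0.121
top spanner_a 0.45 mid [ 0.406 -0.109] ang 3.3 L 0.129
  handle []
scene spoon_a 0.77 mid [0.419 0.087] ang 161.7 L 0.131
scene spoon_a 0.76 mid [ 0.436 -0.275] ang 5.0 L 0.145
scene spoon_a 0.66 mid [0.425 0.182] ang 5.3 L 0.131
  handle [array([0.53, 0.03, 0.06])]
top spoon_a 0.68 mid [ 0.435 -0.277] ang 5.4 L 0.136
  handle [array([ 0.506, -0.422,  0.011])]
wrist spoon_a 0.95 mid [0.419 0.089] ang 161.8 L 0.139
wrist spoon_a 0.67 mid [0.426 0.182] ang 6.2 L 0.139
26.9 [0.509 0.03  0.23 ]
```

The lid is shut: TCP z at the handle is back to 0.1116 and the pressing force rose. One spanner has moved to about (0.406,-0.109). I take the other one, at (0.432,-0.176), first.

```bash
python3 -c "
from h import *
print(go([.432,-.176,.16],np.radians(94.5)))"
```

```text
(array([-209.8,  -66.9,   69.8]), array([-0.000e+00,  1.000e-02,  8.279e+01]))
```

Emit:
{"api": "arm_command", "payload": {
  "series": [
    {"x": -210, "y": -67, "z": 70, "rx": 0, "ry": 0, "rz": 82.8},
    {"x": -210, "y": -67, "z": 70, "rx": 0, "ry": 0, "rz": 82.8},
    {"x": -210, "y": -67, "z": 70, "rx": 0, "ry": 0, "rz": 82.8},
    {"x": -210, "y": -67, "z": 70, "rx": 0, "ry": 0, "rz": 82.8},
    {"x": -210, "y": -67, "z": 70, "rx": 0, "ry": 0, "rz": 82.8},
    {"x": -210, "y": -67, "z": 70, "rx": 0, "ry": 0, "rz": 82.8},
    {"x": -210, "y": -67, "z": 70, "rx": 0, "ry": 0, "rz": 82.8},
    {"x": -210, "y": -67, "z": 70, "rx": 0, "ry": 0, "rz": 82.8},
    {"x": -210, "y": -67, "z": 70, "rx": 0, "ry": 0, "rz": 82.8},
    {"x": -210, "y": -67, "z": 70, "rx": 0, "ry": 0, "rz": 82.8},
    {"x": -210, "y": -67, "z": 70, "rx": 0, "ry": 0, "rz": 82.8},
    {"x": -210, "y": -67, "z": 70, "rx": 0, "ry": 0, "rz": 82.8}
  ],
  "hand": 38
}}

```text
time: 28.1
tool_pos: [0.4319, -0.1762, 0.1599]
tool_rot: [3.141, -0.0, 0.081]
contact_force: [-0.9, -0.7, 0.4]
opening: 0.0384
grip_force: 0.0
```

```bash
cat > t.py <<'E'
from h import *
import sys
a=list(map(float,sys.argv[1:]))
s=observe(); print(s["time"],np.round(s["tool_pos"],4),round(s["opening"],4),s["grip_force"],s["qpos"].round(2))
print(go(a[:3],np.radians(a[3])))
E
python3 t.py .432 -.176 .068 94.5
```

```text
28.1 [ 0.4319 -0.1762  0.1599] 0.0384 0.0 [-0.55  0.4   1.86 -0.    0.88  0.94]
(array([ 0.1, -0.2, 91.9]), array([ 0.01, -0.01,  0.14]))
```

Emit:
{"api": "arm_command", "payload": {
  "series": [
    {"x": 0, "y": 0, "z": 40, "rx": 0, "ry": 0, "rz": 0},
    {"x": 0, "y": 0, "z": 70, "rx": 0, "ry": 0, "rz": 0},
    {"x": 0, "y": 0, "z": 85, "rx": 0, "ry": 0, "rz": 0},
    {"x": 0, "y": 0, "z": 92, "rx": 0, "ry": 0, "rz": 0},
    {"x": 0, "y": 0, "z": 92, "rx": 0, "ry": 0, "rz": 0},
    {"x": 0, "y": 0, "z": 92, "rx": 0, "ry": 0, "rz": 0}
  ]
}}

```text
time: 28.7
tool_pos: [0.4323, -0.1764, 0.0685]
tool_rot: [3.141, -0.001, 0.079]
contact_force: [-0.2, 0.0, 0.6]
opening: 0.038
grip_force: 0.0
```

Emit:
{"api": "arm_command", "payload": {
  "series": [
    {"x": 0, "y": 0, "z": 0, "rx": 0, "ry": 0, "rz": 0},
    {"x": 0, "y": 0, "z": 0, "rx": 0, "ry": 0, "rz": 0},
    {"x": 0, "y": 0, "z": 0, "rx": 0, "ry": 0, "rz": 0},
    {"x": 0, "y": 0, "z": 0, "rx": 0, "ry": 0, "rz": 0},
    {"x": 0, "y": 0, "z": 0, "rx": 0, "ry": 0, "rz": 0}
  ],
  "hand": 0,
  "squeeze": 35
}}

```text
time: 29.2
tool_pos: [0.432, -0.1763, 0.0681]
tool_rot: [3.141, -0.0, 0.078]
contact_force: [-0.2, -0.3, 2.7]
opening: 0.0102
grip_force: 35.0
```

Emit:
{"api": "arm_command", "payload": {
  "series": [
    {"x": 0, "y": 0, "z": -40, "rx": 0, "ry": 0, "rz": 0},
    {"x": 0, "y": 0, "z": -80, "rx": 0, "ry": 0, "rz": 0},
    {"x": 0, "y": 0, "z": -120, "rx": 0, "ry": 0, "rz": 0},
    {"x": 0, "y": 0, "z": -150, "rx": 0, "ry": 0, "rz": 0},
    {"x": 0, "y": 0, "z": -150, "rx": 0, "ry": 0, "rz": 0}
  ]
}}

```text
time: 29.7
tool_pos: [0.4334, -0.177, 0.2216]
tool_rot: [3.137, -0.007, 0.078]
contact_force: [0.5, -0.9, -0.9]
opening: 0.0102
grip_force: 35.0
```

```bash
sleep 2; python3 t.py .519 .465 .218 90
```

```text
29.7 [ 0.4334 -0.177   0.2216] 0.0102 34.99700903892517 [-0.55  0.31  1.79 -0.    1.04  0.94]
(array([ 135.6, -633.4,    1.4]), array([ 0.27, -0.39,  4.49]))
```

Emit:
{"api": "arm_command", "payload": {
  "series": [
    {"x": 136, "y": -634, "z": 1, "rx": 0, "ry": 0, "rz": 4.5},
    {"x": 136, "y": -634, "z": 1, "rx": 0, "ry": 0, "rz": 4.5},
    {"x": 136, "y": -634, "z": 1, "rx": 0, "ry": 0, "rz": 4.5},
    {"x": 136, "y": -634, "z": 1, "rx": 0, "ry": 0, "rz": 4.5},
    {"x": 136, "y": -634, "z": 1, "rx": 0, "ry": 0, "rz": 4.5},
    {"x": 136, "y": -634, "z": 1, "rx": 0, "ry": 0, "rz": 4.5},
    {"x": 136, "y": -634, "z": 1, "rx": 0, "ry": 0, "rz": 4.5},
    {"x": 136, "y": -634, "z": 1, "rx": 0, "ry": 0, "rz": 4.5},
    {"x": 136, "y": -634, "z": 1, "rx": 0, "ry": 0, "rz": 4.5},
    {"x": 136, "y": -634, "z": 1, "rx": 0, "ry": 0, "rz": 4.5},
    {"x": 136, "y": -634, "z": 1, "rx": 0, "ry": 0, "rz": 4.5},
    {"x": 136, "y": -634, "z": 1, "rx": 0, "ry": 0, "rz": 4.5},
    {"x": 136, "y": -634, "z": 1, "rx": 0, "ry": 0, "rz": 4.5},
    {"x": 136, "y": -634, "z": 1, "rx": 0, "ry": 0, "rz": 4.5},
    {"x": 136, "y": -634, "z": 1, "rx": 0, "ry": 0, "rz": 4.5},
    {"x": 136, "y": -634, "z": 1, "rx": 0, "ry": 0, "rz": 4.5}
  ]
}}

```text
time: 31.3
tool_pos: [0.5177, 0.4655, 0.2154]
tool_rot: [3.14, 0.002, -0.001]
contact_force: [-0.0, 0.5, -0.9]
opening: 0.0103
grip_force: 35.0
```

```bash
python3 t.py .519 .466 .088 90
```

```text
31.3 [0.5177 0.4655 0.2154] 0.0103 34.99682307243347 [ 0.62  0.72  1.09 -0.    1.34  2.19]
(array([  1.6,  -0.8, 127.4]), array([ 0.11,  0.11, -0.04]))
```

Emit:
{"api": "arm_command", "payload": {
  "series": [
    {"x": 1, "y": -1, "z": 45, "rx": 0, "ry": 0, "rz": 0},
    {"x": 1, "y": -1, "z": 85, "rx": 0, "ry": 0, "rz": 0},
    {"x": 1, "y": -1, "z": 115, "rx": 0, "ry": 0, "rz": 0},
    {"x": 1, "y": -1, "z": 129, "rx": 0, "ry": 0, "rz": 0},
    {"x": 1, "y": -1, "z": 129, "rx": 0, "ry": 0, "rz": 0},
    {"x": 1, "y": -1, "z": 129, "rx": 0, "ry": 0, "rz": 0}
  ]
}}

```text
time: 31.9
tool_pos: [0.5199, 0.4674, 0.0895]
tool_rot: [-3.14, -0.002, -0.001]
contact_force: [-0.6, -0.2, -0.5]
opening: 0.01
grip_force: 35.0
```

Emit:
{"api": "arm_command", "payload": {
  "series": [
    {"x": 0, "y": 0, "z": 0, "rx": 0, "ry": 0, "rz": 0},
    {"x": 0, "y": 0, "z": 0, "rx": 0, "ry": 0, "rz": 0},
    {"x": 0, "y": 0, "z": 0, "rx": 0, "ry": 0, "rz": 0}
  ],
  "hand": 20
}}

```text
time: 32.2
tool_pos: [0.5193, 0.4679, 0.0892]
tool_rot: [-3.14, -0.002, -0.0]
contact_force: [-0.0, 0.4, 0.0]
opening: 0.02
grip_force: 0.0
```

Emit:
{"api": "arm_command", "payload": {
  "series": [
    {"x": 0, "y": 0, "z": -40, "rx": 0, "ry": 0, "rz": 0},
    {"x": 0, "y": 0, "z": -80, "rx": 0, "ry": 0, "rz": 0},
    {"x": 0, "y": 0, "z": -110, "rx": 0, "ry": 0, "rz": 0},
    {"x": 0, "y": 0, "z": -110, "rx": 0, "ry": 0, "rz": 0}
  ]
}}

```text
time: 32.6
tool_pos: [0.5206, 0.4689, 0.2045]
tool_rot: [-3.135, -0.009, -0.0]
contact_force: [0.7, 0.2, 0.3]
opening: 0.02
grip_force: 0.0
```

```bash
sleep 2; python3 g.py; python3 t.py .406 -.109 .16 93.5
```

```text
scene spanner_a 0.62 mid [ 0.402 -0.108] ang 3.3 L 0.128
  handle [array([0.529, 0.031, 0.059])]
top spanner_a 0.67 mid [ 0.407 -0.11 ] ang 3.4 L 0.126
  handle [array([0.527, 0.027, 0.059])]
scene spoon_a 0.68 mid [0.425 0.182] ang 5.2 L 0.138
scene spoon_a 0.66 mid [ 0.433 -0.275] ang 4.0 L 0.141
scene spoon_a 0.58 mid [0.42  0.087] ang 161.3 L 0.129
  handle [array([0.528, 0.03 , 0.059])]
top spoon_a 0.74 mid [0.42  0.086] ang 162.1 L 0.14
top spoon_a 0.63 mid [0.426 0.179] ang 4.0 L 0.136
  handle [array([0.527, 0.029, 0.057])]
wrist spoon_a 0.66 mid [0.486 0.187] ang 73.8 L 0.03
33.4 [0.519 0.468 0.198]
33.4 [0.5189 0.4675 0.1977] 0.0199 0.0 [ 0.62  0.74  1.1  -0.    1.3   2.19]
(array([-112.8,  576.5,   37.8]), array([ 0.01, -0.  , -3.51]))
```

Emit:
{"api": "arm_command", "payload": {
  "series": [
    {"x": -113, "y": 577, "z": 38, "rx": 0, "ry": 0, "rz": -3.5},
    {"x": -113, "y": 577, "z": 38, "rx": 0, "ry": 0, "rz": -3.5},
    {"x": -113, "y": 577, "z": 38, "rx": 0, "ry": 0, "rz": -3.5},
    {"x": -113, "y": 577, "z": 38, "rx": 0, "ry": 0, "rz": -3.5},
    {"x": -113, "y": 577, "z": 38, "rx": 0, "ry": 0, "rz": -3.5},
    {"x": -113, "y": 577, "z": 38, "rx": 0, "ry": 0, "rz": -3.5},
    {"x": -113, "y": 577, "z": 38, "rx": 0, "ry": 0, "rz": -3.5},
    {"x": -113, "y": 577, "z": 38, "rx": 0, "ry": 0, "rz": -3.5},
    {"x": -113, "y": 577, "z": 38, "rx": 0, "ry": 0, "rz": -3.5},
    {"x": -113, "y": 577, "z": 38, "rx": 0, "ry": 0, "rz": -3.5},
    {"x": -113, "y": 577, "z": 38, "rx": 0, "ry": 0, "rz": -3.5},
    {"x": -113, "y": 577, "z": 38, "rx": 0, "ry": 0, "rz": -3.5},
    {"x": -113, "y": 577, "z": 38, "rx": 0, "ry": 0, "rz": -3.5},
    {"x": -113, "y": 577, "z": 38, "rx": 0, "ry": 0, "rz": -3.5},
    {"x": -113, "y": 577, "z": 38, "rx": 0, "ry": 0, "rz": -3.5}
  ],
  "hand": 38
}}

```text
time: 34.9
tool_pos: [0.4058, -0.1087, 0.1599]
tool_rot: [-3.142, -0.0, 0.061]
contact_force: [0.3, 1.0, 0.3]
opening: 0.0379
grip_force: 0.0
```

```bash
python3 t.py .405 -.109 .068 93.5; python3 g.py | grep "wrist spanner"
```

```text
34.9 [ 0.4058 -0.1087  0.1599] 0.0379 0.0 [-0.44  0.33  1.98  0.    0.83  1.06]
(array([-0.9,  0.2, 91.9]), array([-0.  , -0.01,  0.02]))
wrist spanner_a 0.69 mid [ 0.414 -0.107] ang 3.4 L 0.12
wrist spanner_a 0.18 mid [0.547 0.064] ang 92.9 L 0.101
```

Emit:
{"api": "arm_command", "payload": {
  "series": [
    {"x": 0, "y": 0, "z": 40, "rx": 0, "ry": 0, "rz": 0},
    {"x": 0, "y": 0, "z": 70, "rx": 0, "ry": 0, "rz": 0},
    {"x": 0, "y": 0, "z": 85, "rx": 0, "ry": 0, "rz": 0},
    {"x": 0, "y": 0, "z": 92, "rx": 0, "ry": 0, "rz": 0},
    {"x": 0, "y": 0, "z": 92, "rx": 0, "ry": 0, "rz": 0},
    {"x": 0, "y": 0, "z": 92, "rx": 0, "ry": 0, "rz": 0}
  ]
}}

```text
time: 36.3
tool_pos: [0.4062, -0.1097, 0.0684]
tool_rot: [3.141, -0.001, 0.061]
contact_force: [-0.4, -0.4, 0.5]
opening: 0.0378
grip_force: 0.0
```

Emit:
{"api": "arm_command", "payload": {
  "series": [
    {"x": 0, "y": 0, "z": 0, "rx": 0, "ry": 0, "rz": 0},
    {"x": 0, "y": 0, "z": 0, "rx": 0, "ry": 0, "rz": 0},
    {"x": 0, "y": 0, "z": 0, "rx": 0, "ry": 0, "rz": 0},
    {"x": 0, "y": 0, "z": 0, "rx": 0, "ry": 0, "rz": 0},
    {"x": 0, "y": 0, "z": 0, "rx": 0, "ry": 0, "rz": 0}
  ],
  "hand": 0,
  "squeeze": 35
}}

```text
time: 36.8
tool_pos: [0.4059, -0.1095, 0.0681]
tool_rot: [3.141, -0.001, 0.061]
contact_force: [-0.5, 0.7, 4.0]
opening: 0.0103
grip_force: 35.0
```

Emit:
{"api": "arm_command", "payload": {
  "series": [
    {"x": 0, "y": 0, "z": -40, "rx": 0, "ry": 0, "rz": 0},
    {"x": 0, "y": 0, "z": -80, "rx": 0, "ry": 0, "rz": 0},
    {"x": 0, "y": 0, "z": -120, "rx": 0, "ry": 0, "rz": 0},
    {"x": 0, "y": 0, "z": -150, "rx": 0, "ry": 0, "rz": 0},
    {"x": 0, "y": 0, "z": -150, "rx": 0, "ry": 0, "rz": 0}
  ]
}}

```text
time: 37.3
tool_pos: [0.4073, -0.1101, 0.2214]
tool_rot: [3.138, -0.007, 0.061]
contact_force: [0.5, -0.2, -0.5]
opening: 0.0101
grip_force: 35.0
```

```bash
sleep 2; python3 t.py .517 .393 .218 90
```

```text
37.3 [ 0.4073 -0.1101  0.2214] 0.0101 34.998716711997986 [-0.45  0.23  1.9  -0.    1.    1.06]
(array([ 140.1, -495.5,    2.4]), array([ 0.22, -0.41,  3.49]))
```

Emit:
{"api": "arm_command", "payload": {
  "series": [
    {"x": 140, "y": -496, "z": 0, "rx": 0, "ry": 0, "rz": 3.5},
    {"x": 140, "y": -496, "z": 0, "rx": 0, "ry": 0, "rz": 3.5},
    {"x": 140, "y": -496, "z": 0, "rx": 0, "ry": 0, "rz": 3.5},
    {"x": 140, "y": -496, "z": 0, "rx": 0, "ry": 0, "rz": 3.5},
    {"x": 140, "y": -496, "z": 0, "rx": 0, "ry": 0, "rz": 3.5},
    {"x": 140, "y": -496, "z": 0, "rx": 0, "ry": 0, "rz": 3.5},
    {"x": 140, "y": -496, "z": 0, "rx": 0, "ry": 0, "rz": 3.5},
    {"x": 140, "y": -496, "z": 0, "rx": 0, "ry": 0, "rz": 3.5},
    {"x": 140, "y": -496, "z": 0, "rx": 0, "ry": 0, "rz": 3.5},
    {"x": 140, "y": -496, "z": 0, "rx": 0, "ry": 0, "rz": 3.5},
    {"x": 140, "y": -496, "z": 0, "rx": 0, "ry": 0, "rz": 3.5},
    {"x": 140, "y": -496, "z": 0, "rx": 0, "ry": 0, "rz": 3.5},
    {"x": 140, "y": -496, "z": 0, "rx": 0, "ry": 0, "rz": 3.5},
    {"x": 140, "y": -496, "z": 0, "rx": 0, "ry": 0, "rz": 3.5}
  ]
}}

```text
time: 38.7
tool_pos: [0.5152, 0.3927, 0.2171]
tool_rot: [3.14, 0.001, -0.001]
contact_force: [-0.1, -0.4, -0.4]
opening: 0.0103
grip_force: 35.0
```

```bash
python3 t.py .517 .394 .089 90
```

```text
38.7 [0.5152 0.3927 0.2171] 0.0103 34.998650550842285 [ 0.53  0.63  1.26 -0.    1.26  2.11]
(array([  2. ,  -1.4, 128.1]), array([ 0.07,  0.07, -0.08]))
```

Emit:
{"api": "arm_command", "payload": {
  "series": [
    {"x": 2, "y": -1, "z": 45, "rx": 0, "ry": 0, "rz": 0},
    {"x": 2, "y": -1, "z": 85, "rx": 0, "ry": 0, "rz": 0},
    {"x": 2, "y": -1, "z": 115, "rx": 0, "ry": 0, "rz": 0},
    {"x": 2, "y": -1, "z": 129, "rx": 0, "ry": 0, "rz": 0},
    {"x": 2, "y": -1, "z": 129, "rx": 0, "ry": 0, "rz": 0},
    {"x": 2, "y": -1, "z": 129, "rx": 0, "ry": 0, "rz": 0}
  ]
}}

```text
time: 39.3
tool_pos: [0.5182, 0.3951, 0.0903]
tool_rot: [-3.141, -0.002, -0.001]
contact_force: [0.6, 1.0, -0.8]
opening: 0.0101
grip_force: 35.0
```

Emit:
{"api": "arm_command", "payload": {
  "series": [
    {"x": 0, "y": 0, "z": 0, "rx": 0, "ry": 0, "rz": 0},
    {"x": 0, "y": 0, "z": 0, "rx": 0, "ry": 0, "rz": 0},
    {"x": 0, "y": 0, "z": 0, "rx": 0, "ry": 0, "rz": 0}
  ],
  "hand": 20
}}

```text
time: 39.6
tool_pos: [0.5178, 0.3955, 0.0901]
tool_rot: [-3.141, -0.002, -0.0]
contact_force: [0.9, -0.6, 0.5]
opening: 0.0196
grip_force: 0.0
```

Emit:
{"api": "arm_command", "payload": {
  "series": [
    {"x": 0, "y": 0, "z": -40, "rx": 0, "ry": 0, "rz": 0},
    {"x": 0, "y": 0, "z": -80, "rx": 0, "ry": 0, "rz": 0},
    {"x": 0, "y": 0, "z": -110, "rx": 0, "ry": 0, "rz": 0},
    {"x": 0, "y": 0, "z": -110, "rx": 0, "ry": 0, "rz": 0}
  ]
}}

```text
time: 40.0
tool_pos: [0.5192, 0.3964, 0.2049]
tool_rot: [-3.136, -0.009, -0.0]
contact_force: [-0.5, -0.7, 0.1]
opening: 0.0199
grip_force: 0.0
```

```bash
sleep 2; python3 g.py|grep spoon; python3 t.py .425 .181 .16 95;  python3 - <<'E'
from h import *
save(read_camera("scene"),"s5.png",(200,150,500,350),1.5)
E
```

```text
scene spoon_a 0.82 mid [0.427 0.182] ang 5.4 L 0.134
scene spoon_a 0.5 mid [ 0.436 -0.275] ang 4.5 L 0.141
top spoon_a 0.71 mid [0.426 0.18 ] ang 5.3 L 0.136
top spoon_a 0.62 mid [0.421 0.086] ang 162.5 L 0.136
wrist spoon_a 0.85 mid [0.435 0.182] ang 4.6 L 0.122
40.8 [0.5173 0.3951 0.1987] 0.0201 0.0 [ 0.53  0.65  1.27 -0.    1.22  2.11]
(array([-92.3, 214.2,  38.8]), array([ 0.01, -0.  , -5.01]))
```

View pics/s5.png

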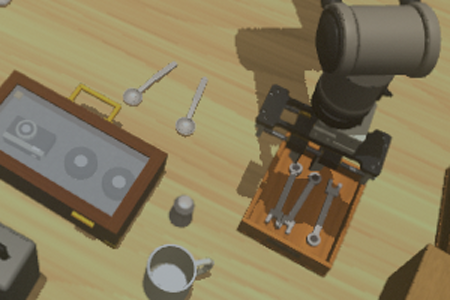

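The crop shows three spanners lying in the left tray (300,205), the lid shut, and both lenses and the camera visible under the glass. The spoons are next, starting at (0.426,0.181).

Emit:
{"api": "arm_command", "payload": {
  "series": [
    {"x": -91, "y": 214, "z": 39, "rx": 0, "ry": 0, "rz": -5},
    {"x": -91, "y": 214, "z": 39, "rx": 0, "ry": 0, "rz": -5},
    {"x": -91, "y": 214, "z": 39, "rx": 0, "ry": 0, "rz": -5},
    {"x": -91, "y": 214, "z": 39, "rx": 0, "ry": 0, "rz": -5},
    {"x": -91, "y": 214, "z": 39, "rx": 0, "ry": 0, "rz": -5},
    {"x": -91, "y": 214, "z": 39, "rx": 0, "ry": 0, "rz": -5},
    {"x": -91, "y": 214, "z": 39, "rx": 0, "ry": 0, "rz": -5},
    {"x": -91, "y": 214, "z": 39, "rx": 0, "ry": 0, "rz": -5}
  ],
  "hand": 38
}}

```text
time: 41.65
tool_pos: [0.4272, 0.1818, 0.1603]
tool_rot: [-3.141, -0.002, 0.087]
contact_force: [-0.1, 0.3, 0.3]
opening: 0.038
grip_force: 0.0
```

Emit:
{"api": "arm_command", "payload": {
  "series": [
    {"x": 0, "y": 0, "z": 40, "rx": 0, "ry": 0, "rz": 0},
    {"x": 0, "y": 0, "z": 70, "rx": 0, "ry": 0, "rz": 0},
    {"x": 0, "y": 0, "z": 85, "rx": 0, "ry": 0, "rz": 0},
    {"x": 0, "y": 0, "z": 91, "rx": 0, "ry": 0, "rz": 0},
    {"x": 0, "y": 0, "z": 91, "rx": 0, "ry": 0, "rz": 0},
    {"x": 0, "y": 0, "z": 91, "rx": 0, "ry": 0, "rz": 0}
  ]
}}

```text
time: 42.25
tool_pos: [0.427, 0.1817, 0.0694]
tool_rot: [-3.141, -0.001, 0.088]
contact_force: [-0.7, -0.3, 1.1]
opening: 0.0381
grip_force: 0.0
```

Emit:
{"api": "arm_command", "payload": {
  "series": [
    {"x": 0, "y": 0, "z": 0, "rx": 0, "ry": 0, "rz": 0},
    {"x": 0, "y": 0, "z": 0, "rx": 0, "ry": 0, "rz": 0},
    {"x": 0, "y": 0, "z": 0, "rx": 0, "ry": 0, "rz": 0},
    {"x": 0, "y": 0, "z": 0, "rx": 0, "ry": 0, "rz": 0},
    {"x": 0, "y": 0, "z": 0, "rx": 0, "ry": 0, "rz": 0}
  ],
  "hand": 0,
  "squeeze": 35
}}

```text
time: 42.75
tool_pos: [0.4265, 0.1811, 0.0691]
tool_rot: [-3.142, -0.001, 0.087]
contact_force: [0.1, -0.3, 2.2]
opening: 0.0089
grip_force: 44.3
```

Emit:
{"api": "arm_command", "payload": {
  "series": [
    {"x": 0, "y": 0, "z": -40, "rx": 0, "ry": 0, "rz": 0},
    {"x": 0, "y": 0, "z": -80, "rx": 0, "ry": 0, "rz": 0},
    {"x": 0, "y": 0, "z": -120, "rx": 0, "ry": 0, "rz": 0},
    {"x": 0, "y": 0, "z": -150, "rx": 0, "ry": 0, "rz": 0},
    {"x": 0, "y": 0, "z": -150, "rx": 0, "ry": 0, "rz": 0}
  ]
}}

```text
time: 43.25
tool_pos: [0.428, 0.1816, 0.2227]
tool_rot: [-3.14, -0.008, 0.087]
contact_force: [0.2, -0.3, -1.3]
opening: 0.0086
grip_force: 44.4
```

```bash
sleep 2; python3 t.py .505 -.472 .218 90
```

```text
43.25 [0.428  0.1816 0.2227] 0.0086 44.394388273358345 [ 0.24  0.3   1.79 -0.    1.04  1.72]
(array([ 19.8, 657.8,   4.1]), array([-0.09, -0.47,  4.99]))
```

Emit:
{"api": "arm_command", "payload": {
  "series": [
    {"x": 20, "y": 658, "z": 2, "rx": 0, "ry": 0, "rz": 5},
    {"x": 20, "y": 658, "z": 2, "rx": 0, "ry": 0, "rz": 5},
    {"x": 20, "y": 658, "z": 2, "rx": 0, "ry": 0, "rz": 5},
    {"x": 20, "y": 658, "z": 2, "rx": 0, "ry": 0, "rz": 5},
    {"x": 20, "y": 658, "z": 2, "rx": 0, "ry": 0, "rz": 5},
    {"x": 20, "y": 658, "z": 2, "rx": 0, "ry": 0, "rz": 5},
    {"x": 20, "y": 658, "z": 2, "rx": 0, "ry": 0, "rz": 5},
    {"x": 20, "y": 658, "z": 2, "rx": 0, "ry": 0, "rz": 5},
    {"x": 20, "y": 658, "z": 2, "rx": 0, "ry": 0, "rz": 5},
    {"x": 20, "y": 658, "z": 2, "rx": 0, "ry": 0, "rz": 5},
    {"x": 20, "y": 658, "z": 2, "rx": 0, "ry": 0, "rz": 5},
    {"x": 20, "y": 658, "z": 2, "rx": 0, "ry": 0, "rz": 5},
    {"x": 20, "y": 658, "z": 2, "rx": 0, "ry": 0, "rz": 5},
    {"x": 20, "y": 658, "z": 2, "rx": 0, "ry": 0, "rz": 5},
    {"x": 20, "y": 658, "z": 2, "rx": 0, "ry": 0, "rz": 5},
    {"x": 20, "y": 658, "z": 2, "rx": 0, "ry": 0, "rz": 5}
  ]
}}

```text
time: 44.85
tool_pos: [0.5032, -0.4712, 0.2155]
tool_rot: [-3.139, 0.002, 0.0]
contact_force: [-0.5, -0.4, -0.3]
opening: 0.0084
grip_force: 44.4
```

```bash
python3 t.py .505 -.472 .089 90
```

```text
44.85 [ 0.5032 -0.4712  0.2155] 0.0084 44.394781726878136 [-0.86  0.71  1.11  0.    1.32  0.71]
(array([  2. ,   1.1, 126.5]), array([-0.14,  0.09,  0.01]))
```

Emit:
{"api": "arm_command", "payload": {
  "series": [
    {"x": 2, "y": 1, "z": 45, "rx": 0, "ry": 0, "rz": 0},
    {"x": 2, "y": 1, "z": 85, "rx": 0, "ry": 0, "rz": 0},
    {"x": 2, "y": 1, "z": 115, "rx": 0, "ry": 0, "rz": 0},
    {"x": 2, "y": 1, "z": 129, "rx": 0, "ry": 0, "rz": 0},
    {"x": 2, "y": 1, "z": 129, "rx": 0, "ry": 0, "rz": 0},
    {"x": 2, "y": 1, "z": 129, "rx": 0, "ry": 0, "rz": 0}
  ]
}}

```text
time: 45.45
tool_pos: [0.5062, -0.4735, 0.0896]
tool_rot: [3.14, -0.002, 0.001]
contact_force: [-0.3, -0.6, -0.4]
opening: 0.0089
grip_force: 44.4
```

Emit:
{"api": "arm_command", "payload": {
  "series": [
    {"x": 0, "y": 0, "z": 0, "rx": 0, "ry": 0, "rz": 0},
    {"x": 0, "y": 0, "z": 0, "rx": 0, "ry": 0, "rz": 0},
    {"x": 0, "y": 0, "z": 0, "rx": 0, "ry": 0, "rz": 0}
  ],
  "hand": 20
}}

```text
time: 45.75
tool_pos: [0.5057, -0.474, 0.0892]
tool_rot: [3.14, -0.001, -0.0]
contact_force: [0.8, 1.0, -0.1]
opening: 0.0199
grip_force: 0.0
```

Emit:
{"api": "arm_command", "payload": {
  "series": [
    {"x": 0, "y": 0, "z": -40, "rx": 0, "ry": 0, "rz": 0},
    {"x": 0, "y": 0, "z": -80, "rx": 0, "ry": 0, "rz": 0},
    {"x": 0, "y": 0, "z": -110, "rx": 0, "ry": 0, "rz": 0},
    {"x": 0, "y": 0, "z": -110, "rx": 0, "ry": 0, "rz": 0}
  ]
}}

```text
time: 46.15
tool_pos: [0.5068, -0.4753, 0.2044]
tool_rot: [3.133, -0.007, -0.0]
contact_force: [0.2, -0.2, 0.5]
opening: 0.0198
grip_force: 0.0
```

```bash
sleep 2; python3 g.py|grep spoon; python3 t.py .420 .087 .16 72
```

```text
scene spoon_a 0.6 mid [0.418 0.087] ang 161.7 L 0.134
scene spoon_a 0.46 mid [ 0.433 -0.276] ang 4.9 L 0.143
top spoon_a 0.81 mid [0.42  0.087] ang 163.6 L 0.138
wrist spoon_a 0.75 mid [ 0.437 -0.273] ang 2.5 L 0.14
46.95 [ 0.5054 -0.4736  0.1978] 0.0199 0.0 [-0.86  0.73  1.13 -0.    1.29  0.71]
(array([ -85.5, -560.6,   37.8]), array([ 0.  , -0.  , 17.98]))
```

Emit:
{"api": "arm_command", "payload": {
  "series": [
    {"x": -86, "y": -561, "z": 38, "rx": 0, "ry": 0, "rz": 18},
    {"x": -86, "y": -561, "z": 38, "rx": 0, "ry": 0, "rz": 18},
    {"x": -86, "y": -561, "z": 38, "rx": 0, "ry": 0, "rz": 18},
    {"x": -86, "y": -561, "z": 38, "rx": 0, "ry": 0, "rz": 18},
    {"x": -86, "y": -561, "z": 38, "rx": 0, "ry": 0, "rz": 18},
    {"x": -86, "y": -561, "z": 38, "rx": 0, "ry": 0, "rz": 18},
    {"x": -86, "y": -561, "z": 38, "rx": 0, "ry": 0, "rz": 18},
    {"x": -86, "y": -561, "z": 38, "rx": 0, "ry": 0, "rz": 18},
    {"x": -86, "y": -561, "z": 38, "rx": 0, "ry": 0, "rz": 18},
    {"x": -86, "y": -561, "z": 38, "rx": 0, "ry": 0, "rz": 18},
    {"x": -86, "y": -561, "z": 38, "rx": 0, "ry": 0, "rz": 18},
    {"x": -86, "y": -561, "z": 38, "rx": 0, "ry": 0, "rz": 18},
    {"x": -86, "y": -561, "z": 38, "rx": 0, "ry": 0, "rz": 18},
    {"x": -86, "y": -561, "z": 38, "rx": 0, "ry": 0, "rz": 18},
    {"x": -86, "y": -561, "z": 38, "rx": 0, "ry": 0, "rz": 18}
  ],
  "hand": 38
}}

```text
time: 48.45
tool_pos: [0.42, 0.0865, 0.16]
tool_rot: [3.142, -0.001, -0.316]
contact_force: [0.7, 0.0, 0.4]
opening: 0.0381
grip_force: 0.0
```

```bash
python3 t.py .420 .087 .069 72; python3 g.py | grep "wrist spoon"
```

```text
48.45 [0.42   0.0865 0.16  ] 0.0381 0.0 [ 0.02  0.34  1.96 -0.    0.84  1.91]
(array([-0.2, -0.5, 91. ]), array([ 0.  , -0.04, -0.08]))
wrist spoon_a 0.73 mid [0.429 0.086] ang 161.8 L 0.118
```

Emit:
{"api": "arm_command", "payload": {
  "series": [
    {"x": 0, "y": 0, "z": 40, "rx": 0, "ry": 0, "rz": 0},
    {"x": 0, "y": 0, "z": 70, "rx": 0, "ry": 0, "rz": 0},
    {"x": 0, "y": 0, "z": 85, "rx": 0, "ry": 0, "rz": 0},
    {"x": 0, "y": 0, "z": 91, "rx": 0, "ry": 0, "rz": 0},
    {"x": 0, "y": 0, "z": 91, "rx": 0, "ry": 0, "rz": 0},
    {"x": 0, "y": 0, "z": 91, "rx": 0, "ry": 0, "rz": 0}
  ]
}}

```text
time: 49.85
tool_pos: [0.42, 0.0874, 0.0694]
tool_rot: [-3.141, -0.001, -0.314]
contact_force: [0.7, 0.1, 0.4]
opening: 0.0381
grip_force: 0.0
```

Emit:
{"api": "arm_command", "payload": {
  "series": [
    {"x": 0, "y": 0, "z": 0, "rx": 0, "ry": 0, "rz": 0},
    {"x": 0, "y": 0, "z": 0, "rx": 0, "ry": 0, "rz": 0},
    {"x": 0, "y": 0, "z": 0, "rx": 0, "ry": 0, "rz": 0},
    {"x": 0, "y": 0, "z": 0, "rx": 0, "ry": 0, "rz": 0},
    {"x": 0, "y": 0, "z": 0, "rx": 0, "ry": 0, "rz": 0}
  ],
  "hand": 0,
  "squeeze": 35
}}

```text
time: 50.35
tool_pos: [0.4197, 0.0874, 0.069]
tool_rot: [-3.142, -0.001, -0.314]
contact_force: [-0.9, 0.1, 3.3]
opening: 0.0086
grip_force: 42.6
```

Emit:
{"api": "arm_command", "payload": {
  "series": [
    {"x": 0, "y": 0, "z": -40, "rx": 0, "ry": 0, "rz": 0},
    {"x": 0, "y": 0, "z": -80, "rx": 0, "ry": 0, "rz": 0},
    {"x": 0, "y": 0, "z": -120, "rx": 0, "ry": 0, "rz": 0},
    {"x": 0, "y": 0, "z": -150, "rx": 0, "ry": 0, "rz": 0},
    {"x": 0, "y": 0, "z": -150, "rx": 0, "ry": 0, "rz": 0}
  ]
}}

```text
time: 50.85
tool_pos: [0.4213, 0.0875, 0.2224]
tool_rot: [-3.139, -0.008, -0.314]
contact_force: [-1.1, 0.7, -0.7]
opening: 0.0087
grip_force: 42.6
```

```bash
sleep 2; python3 t.py .507 -.396 .218 90
```

```text
50.85 [0.4213 0.0875 0.2224] 0.0087 42.583027803339064 [ 0.03  0.25  1.88 -0.    1.01  1.91]
(array([231. , 433.3,   5.1]), array([ -0.08,  -0.46, -18.01]))
```

Emit:
{"api": "arm_command", "payload": {
  "series": [
    {"x": 231, "y": 434, "z": 3, "rx": 0, "ry": 0, "rz": -18},
    {"x": 231, "y": 434, "z": 3, "rx": 0, "ry": 0, "rz": -18},
    {"x": 231, "y": 434, "z": 3, "rx": 0, "ry": 0, "rz": -18},
    {"x": 231, "y": 434, "z": 3, "rx": 0, "ry": 0, "rz": -18},
    {"x": 231, "y": 434, "z": 3, "rx": 0, "ry": 0, "rz": -18},
    {"x": 231, "y": 434, "z": 3, "rx": 0, "ry": 0, "rz": -18},
    {"x": 231, "y": 434, "z": 3, "rx": 0, "ry": 0, "rz": -18},
    {"x": 231, "y": 434, "z": 3, "rx": 0, "ry": 0, "rz": -18},
    {"x": 231, "y": 434, "z": 3, "rx": 0, "ry": 0, "rz": -18},
    {"x": 231, "y": 434, "z": 3, "rx": 0, "ry": 0, "rz": -18},
    {"x": 231, "y": 434, "z": 3, "rx": 0, "ry": 0, "rz": -18},
    {"x": 231, "y": 434, "z": 3, "rx": 0, "ry": 0, "rz": -18},
    {"x": 231, "y": 434, "z": 3, "rx": 0, "ry": 0, "rz": -18},
    {"x": 231, "y": 434, "z": 3, "rx": 0, "ry": 0, "rz": -18}
  ]
}}

```text
time: 52.25
tool_pos: [0.505, -0.3949, 0.2156]
tool_rot: [-3.141, 0.001, 0.001]
contact_force: [-0.6, 0.4, -0.6]
opening: 0.0089
grip_force: 42.6
```

```bash
python3 t.py .507 -.398 .091 90
```

```text
52.25 [ 0.505  -0.3949  0.2156] 0.0089 42.583325455198064 [-0.78  0.62  1.28  0.    1.24  0.79]
(array([  2. ,   3.2, 124.6]), array([-0.06,  0.04,  0.07]))
```

Emit:
{"api": "arm_command", "payload": {
  "series": [
    {"x": 2, "y": 2, "z": 45, "rx": 0, "ry": 0, "rz": 0},
    {"x": 2, "y": 2, "z": 85, "rx": 0, "ry": 0, "rz": 0},
    {"x": 2, "y": 2, "z": 115, "rx": 0, "ry": 0, "rz": 0},
    {"x": 2, "y": 2, "z": 126, "rx": 0, "ry": 0, "rz": 0},
    {"x": 2, "y": 2, "z": 126, "rx": 0, "ry": 0, "rz": 0},
    {"x": 2, "y": 2, "z": 126, "rx": 0, "ry": 0, "rz": 0}
  ]
}}

```text
time: 52.85
tool_pos: [0.5079, -0.3989, 0.0916]
tool_rot: [3.14, -0.002, 0.0]
contact_force: [-0.3, 0.2, 0.0]
opening: 0.0085
grip_force: 42.6
```

Emit:
{"api": "arm_command", "payload": {
  "series": [
    {"x": 0, "y": 0, "z": 0, "rx": 0, "ry": 0, "rz": 0},
    {"x": 0, "y": 0, "z": 0, "rx": 0, "ry": 0, "rz": 0},
    {"x": 0, "y": 0, "z": 0, "rx": 0, "ry": 0, "rz": 0}
  ],
  "hand": 18
}}

```text
time: 53.15
tool_pos: [0.5073, -0.3991, 0.0911]
tool_rot: [3.14, -0.001, -0.0]
contact_force: [0.2, 0.5, -0.6]
opening: 0.0174
grip_force: 0.0
```

Emit:
{"api": "arm_command", "payload": {
  "series": [
    {"x": 0, "y": 0, "z": -40, "rx": 0, "ry": 0, "rz": 0},
    {"x": 0, "y": 0, "z": -80, "rx": 0, "ry": 0, "rz": 0},
    {"x": 0, "y": 0, "z": -110, "rx": 0, "ry": 0, "rz": 0},
    {"x": 0, "y": 0, "z": -110, "rx": 0, "ry": 0, "rz": 0}
  ]
}}

```text
time: 53.55
tool_pos: [0.5085, -0.4003, 0.2058]
tool_rot: [3.134, -0.007, -0.0]
contact_force: [0.4, -0.5, 0.2]
opening: 0.0184
grip_force: 0.0
```

```bash
sleep 2; python3 g.py|grep spoon; python3 t.py .435 -.276 .16 95
```

```text
scene spoon_a 0.64 mid [ 0.436 -0.276] ang 6.5 L 0.142
wrist spoon_a 0.85 mid [ 0.486 -0.271] ang 0.5 L 0.044
wrist spoon_a 0.55 mid [ 0.579 -0.133] ang 171.3 L 0.043
54.35 [ 0.507  -0.3987  0.1998] 0.0179 0.0 [-0.79  0.64  1.29 -0.    1.21  0.79]
(array([ -72. , -122.7,   39.8]), array([ 0.01, -0.  , -5.01]))
```

Emit:
{"api": "arm_command", "payload": {
  "series": [
    {"x": -72, "y": -123, "z": 40, "rx": 0, "ry": 0, "rz": -5},
    {"x": -72, "y": -123, "z": 40, "rx": 0, "ry": 0, "rz": -5},
    {"x": -72, "y": -123, "z": 40, "rx": 0, "ry": 0, "rz": -5},
    {"x": -72, "y": -123, "z": 40, "rx": 0, "ry": 0, "rz": -5},
    {"x": -72, "y": -123, "z": 40, "rx": 0, "ry": 0, "rz": -5},
    {"x": -72, "y": -123, "z": 40, "rx": 0, "ry": 0, "rz": -5}
  ],
  "hand": 38
}}

```text
time: 54.95
tool_pos: [0.4363, -0.2771, 0.1608]
tool_rot: [3.139, -0.002, 0.087]
contact_force: [-0.4, -0.5, -0.1]
opening: 0.0381
grip_force: 0.0
```

Emit:
{"api": "arm_command", "payload": {
  "series": [
    {"x": 0, "y": 0, "z": 40, "rx": 0, "ry": 0, "rz": 0},
    {"x": 0, "y": 0, "z": 70, "rx": 0, "ry": 0, "rz": 0},
    {"x": 0, "y": 0, "z": 85, "rx": 0, "ry": 0, "rz": 0},
    {"x": 0, "y": 0, "z": 91, "rx": 0, "ry": 0, "rz": 0},
    {"x": 0, "y": 0, "z": 91, "rx": 0, "ry": 0, "rz": 0},
    {"x": 0, "y": 0, "z": 91, "rx": 0, "ry": 0, "rz": 0}
  ]
}}

```text
time: 55.55
tool_pos: [0.4358, -0.2767, 0.0696]
tool_rot: [3.14, -0.002, 0.087]
contact_force: [-0.4, 0.8, -0.8]
opening: 0.0383
grip_force: 0.0
```

Emit:
{"api": "arm_command", "payload": {
  "series": [
    {"x": 0, "y": 0, "z": 0, "rx": 0, "ry": 0, "rz": 0},
    {"x": 0, "y": 0, "z": 0, "rx": 0, "ry": 0, "rz": 0},
    {"x": 0, "y": 0, "z": 0, "rx": 0, "ry": 0, "rz": 0},
    {"x": 0, "y": 0, "z": 0, "rx": 0, "ry": 0, "rz": 0},
    {"x": 0, "y": 0, "z": 0, "rx": 0, "ry": 0, "rz": 0}
  ],
  "hand": 0,
  "squeeze": 35
}}

```text
time: 56.05
tool_pos: [0.4352, -0.2758, 0.0691]
tool_rot: [3.141, -0.001, 0.087]
contact_force: [-0.0, 0.3, 3.1]
opening: 0.0094
grip_force: 35.0
```

Emit:
{"api": "arm_command", "payload": {
  "series": [
    {"x": 0, "y": 0, "z": -40, "rx": 0, "ry": 0, "rz": 0},
    {"x": 0, "y": 0, "z": -80, "rx": 0, "ry": 0, "rz": 0},
    {"x": 0, "y": 0, "z": -120, "rx": 0, "ry": 0, "rz": 0},
    {"x": 0, "y": 0, "z": -150, "rx": 0, "ry": 0, "rz": 0},
    {"x": 0, "y": 0, "z": -150, "rx": 0, "ry": 0, "rz": 0}
  ]
}}

```text
time: 56.55
tool_pos: [0.4364, -0.2769, 0.2231]
tool_rot: [3.135, -0.006, 0.087]
contact_force: [0.6, -0.5, -0.8]
opening: 0.0095
grip_force: 35.0
```

```bash
sleep 2; python3 t.py .505 -.445 .218 90; python3 - <<'E'
from h import *
save(read_camera("scene"),"s6.png",(50,60,350,260),2)
E
```

```text
56.55 [ 0.4364 -0.2769  0.2231] 0.0095 34.986885488033295 [-0.71  0.39  1.66 -0.    1.09  0.77]
(array([ 53.6, 173.4,   6.5]), array([ 0.34, -0.36,  4.99]))
```

View pics/s6.png

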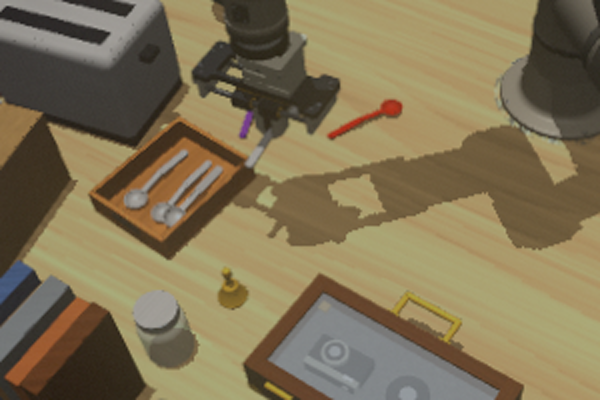

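The crop shows three spoons in the right tray (170,190), and the third new one is in the gripper. It goes into the gap at y -0.449.

Emit:
{"api": "arm_command", "payload": {
  "series": [
    {"x": 54, "y": 177, "z": 3, "rx": 0, "ry": 0, "rz": 5},
    {"x": 54, "y": 177, "z": 3, "rx": 0, "ry": 0, "rz": 5},
    {"x": 54, "y": 177, "z": 3, "rx": 0, "ry": 0, "rz": 5},
    {"x": 54, "y": 177, "z": 3, "rx": 0, "ry": 0, "rz": 5},
    {"x": 54, "y": 177, "z": 3, "rx": 0, "ry": 0, "rz": 5},
    {"x": 54, "y": 177, "z": 3, "rx": 0, "ry": 0, "rz": 5},
    {"x": 54, "y": 177, "z": 3, "rx": 0, "ry": 0, "rz": 5}
  ]
}}

```text
time: 57.3
tool_pos: [0.5037, -0.4461, 0.2144]
tool_rot: [-3.139, 0.002, 0.0]
contact_force: [-0.2, 0.5, -0.2]
opening: 0.0092
grip_force: 35.0
```

```bash
python3 t.py .505 -.449 .096 90
```

```text
57.3 [ 0.5037 -0.4461  0.2144] 0.0092 34.986998587846756 [-0.84  0.68  1.17  0.    1.29  0.73]
(array([  1.5,   3.2, 118.4]), array([-0.13,  0.11,  0.01]))
```

Emit:
{"api": "arm_command", "payload": {
  "series": [
    {"x": 1, "y": 2, "z": 45, "rx": 0, "ry": 0, "rz": 0},
    {"x": 1, "y": 2, "z": 80, "rx": 0, "ry": 0, "rz": 0},
    {"x": 1, "y": 2, "z": 108, "rx": 0, "ry": 0, "rz": 0},
    {"x": 1, "y": 2, "z": 121, "rx": 0, "ry": 0, "rz": 0},
    {"x": 1, "y": 2, "z": 121, "rx": 0, "ry": 0, "rz": 0},
    {"x": 1, "y": 2, "z": 121, "rx": 0, "ry": 0, "rz": 0}
  ]
}}

```text
time: 57.9
tool_pos: [0.5058, -0.4495, 0.0964]
tool_rot: [3.14, -0.001, 0.0]
contact_force: [-0.4, -0.0, 0.2]
opening: 0.009
grip_force: 35.0
```

Emit:
{"api": "arm_command", "payload": {
  "series": [
    {"x": 0, "y": 0, "z": 0, "rx": 0, "ry": 0, "rz": 0},
    {"x": 0, "y": 0, "z": 0, "rx": 0, "ry": 0, "rz": 0},
    {"x": 0, "y": 0, "z": 0, "rx": 0, "ry": 0, "rz": 0}
  ],
  "hand": 20
}}

```text
time: 58.2
tool_pos: [0.5055, -0.4497, 0.0961]
tool_rot: [3.14, -0.001, -0.0]
contact_force: [-0.2, 0.7, -0.7]
opening: 0.0196
grip_force: 0.0
```

Emit:
{"api": "arm_command", "payload": {
  "series": [
    {"x": 0, "y": 0, "z": -40, "rx": 0, "ry": 0, "rz": 0},
    {"x": 0, "y": 0, "z": -80, "rx": 0, "ry": 0, "rz": 0},
    {"x": 0, "y": 0, "z": -130, "rx": 0, "ry": 0, "rz": 0},
    {"x": -40, "y": -20, "z": -150, "rx": 0, "ry": 0, "rz": 0},
    {"x": -80, "y": -60, "z": -150, "rx": 0, "ry": 0, "rz": 0},
    {"x": -110, "y": -90, "z": -150, "rx": 0, "ry": 0, "rz": 0},
    {"x": -110, "y": -90, "z": -150, "rx": 0, "ry": 0, "rz": 0}
  ]
}}

```text
time: 58.9
tool_pos: [0.3902, -0.3534, 0.2437]
tool_rot: [-3.134, 0.006, -0.0]
contact_force: [0.3, -1.4, -0.4]
opening: 0.0201
grip_force: 0.0
```

```bash
sleep 2; python3 - <<'E'
from h import *
np.set_printoptions(precision=3,suppress=True)
s=read_camera("scene"); save(s,"s7.png",s=1.5)
t=read_camera("top"); save(t,"t7.png",s=1.5)
for p in (s,t):
    for n in ("spoon_a","spanner_a","lens_a","lid_handle","mug","jar","shaker","bell","camera"):
        print(n,[np.array(d["point"]) for d in mark_of(p,n) if d["confidence"]>.35])
print(observe()["time"])
E
```

```text
spoon_a [array([0.756, 0.282, 0.002]), array([ 0.507, -0.422,  0.009]), array([ 0.223, -0.26 ,  0.001]), array([ 0.504, -0.476,  0.007]), array([ 0.289, -0.44 , -0.005]), array([ 0.502, -0.448,  0.01 ])]
spanner_a [array([0.519, 0.467, 0.007]), array([0.519, 0.392, 0.009]), array([ 0.623, -0.243,  0.003])]
lens_a [array([0.739, 0.021, 0.053])]
lid_handle [array([0.527, 0.028, 0.059])]
mug [array([0.755, 0.282, 0.003])]
jar [array([ 0.727, -0.277, -0.004])]
shaker [array([0.639, 0.252, 0.001])]
bell [array([ 0.621, -0.247,  0.003])]
camera []
spoon_a [array([0.756, 0.282, 0.001]), array([ 0.505, -0.452,  0.006]), array([ 0.506, -0.398,  0.013]), array([ 0.222, -0.26 ,  0.001]), array([ 0.503, -0.473,  0.009])]
spanner_a [array([0.517, 0.393, 0.014]), array([0.518, 0.469, 0.007]), array([ 0.504, -0.451,  0.01 ])]
lens_a [array([ 0.501, -0.455,  0.011])]
lid_handle [array([0.532, 0.031, 0.054])]
mug [array([0.755, 0.283, 0.   ])]
jar [array([ 0.731, -0.27 , -0.001])]
shaker [array([0.64 , 0.253, 0.001]), array([0.518, 0.396, 0.011])]
bell [array([ 0.615, -0.247, -0.004])]
camera [array([0.528, 0.029, 0.058])]
59.9
```

View pics/s7.png

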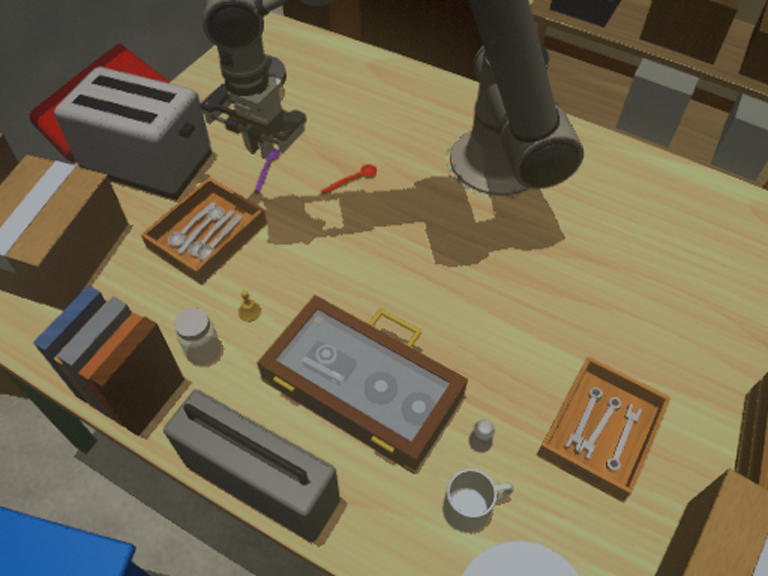

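View pics/t7.png

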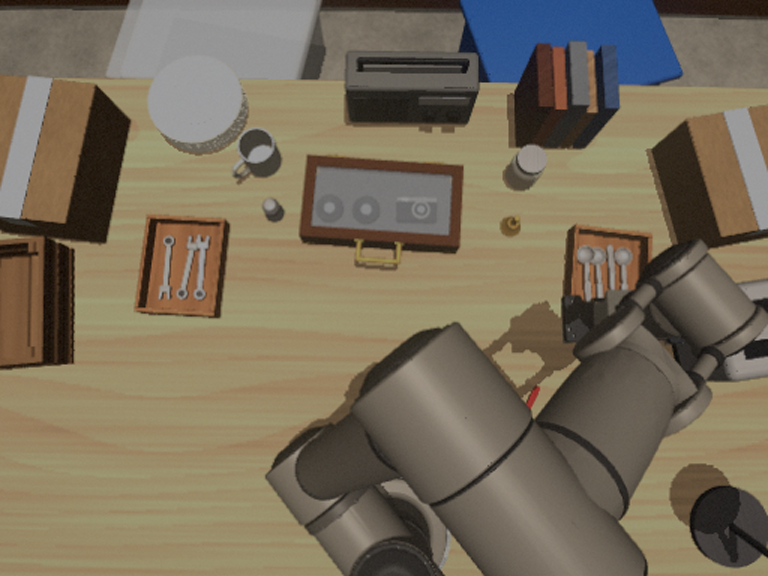

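Both views show everything in place: four spoons in the right tray, three spanners in the left, and both lenses with the camera under the shut lid, whose handle measures 0.054–0.059 m high. The bench front is clear apart from the look-alikes.

```bash
python3 -c "
from cell import *
print(hand_in())"
```

```text
the job is handed in; nothing more can be done
None
```

I handed the job in at about 60 s. Both lenses are flat in the showcase with the lid shut, the three new spoons are in the right tray and the two new spanners in the left, and the camera and other goods were left in place. `hand_in()` returned no verdict.

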